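# Change over the ware and pattern tile at the decorating bench

## Robot

A 6-joint arm with a two-finger parallel gripper is mounted at the origin on the work surface. World frame = base frame: x ahead of the robot, y to its left, z up, the work surface at z = 0. Lengths are in mm, angles in rad, forces in N, time in s.
With the tool pointing down it reaches from about 250 to 725 mm from the base axis. Payload 4 kg.
Tool frame: the origin (TCP) lies at the very end of the fingers, on their centre line; the grasp point (between the pads) lies 19 mm behind it (env.grip_depth is the distance from the TCP to the grasp point, in mm); x points along the fingers, y is the direction in which the jaws open and shut, and the axes are right-handed (so a half turn about x gives the same grasp; the last joint's range is limited). The gripper opens to 85 mm and grips with 20 to 120 N. Pads are 22 mm wide; open, the fingers measure 114 mm over their backs; the gripper's body (76 mm by 85 mm) begins 54 mm behind the grasp point. The pads swing forward as they close: fully open they stand 13 mm farther back than shut.
Start: joints at [-1.106, 0.241, 0.005, 1.335, 0, 1.571], TCP at [224.12, -446.956, 231.306] pointing down, gripper open.
Joint ranges: [-2.72, 2.72], [-1.05, 1.87], [-1.09, 1.28], [-1.99, 2.15], [-1.42, 1.44], [-3.14, 3.14]. Speed limits (rad/s): [2.79, 2.79, 3.14, 3.14, 3.14, 3.14].

## Interface

Orientations are given as a unit quaternion [w, x, y, z].
In Python, from station import env gives the robot as it stands. The module is installed in compiled form; this text tells all that it offers.
- The arm moves only by the shell command python3 -m crank 'ROWS' [FORCE]. ROWS is JSON, one flat list of numbers, 5 for each row, row after row: the opening, from -1 (shut) to 1 (fully open), then the shift along the tool's x, y, z in m, then the turn about the tool's x in rad. In form: [claw, tx, ty, tz, twist, claw, tx, ty, tz, twist, ...]. A call has exactly 8 rows; each row shifts and turns the pose as measured when the row begins, along the tool's axes as they then stand; what a row does not reach is not made up. A row lasts 1/12 s, in which the tool goes at most 41.7 mm and 7.16 degrees, less where a joint would pass 70% of its speed; a pose out of reach is approached as far as the arm can. A call with a gripper value outside its range is refused whole. The fingers move at their own pace and stop on an object; FORCE is the grip in N (left out, the last holds). Time passes only in rows, so rows that do not move let the fingers close, or fill a call up. It gives the time, the measured TCP pose, the force and the opening at its end, in the units of the state.
- env.state(): the state, without advancing time (a new reading comes with each control period).
- env.grab_frame(name): name is "scene" or "side" or "wrist"; returns a dict with "color" (420x560x3 uint8, blue, green, red), "depth" (420x560 float32, mm along the optical axis (not along the pixel's ray), 0 where there is no reading), "mtx" (3x3 intrinsics, pixels), "origin" and "orientation" of the camera in the world. Camera axes: x right, y up, looking along -z (the intrinsics and any distortion apply to the point x, -y, -z); pixel columns grow to the right and rows downward; lengths in mm; the calibration is good to about 2 mm. A picture is of the moment at which its call begins.
- env.hand_in(): hands the job in, once; it reports no verdict.
The state is a dict: "clock": time; "joint_pos": joint angles; "dq": joint speeds; "joint_torque": joint torques, N m; "eef_pos": TCP position; "tool_rot": TCP orientation; "contact_force": force on the tool from outside, world axes, zero at the start; "torque": the same for the moment, N m; "opening": opening from 0.0 (shut) to 1.0 (fully open).
Only numpy, scipy, OpenCV 4.12 (cv2) and the standard library are available. Lean on these libraries where they do the work, as an engineer would, in place of code of your own. Each camera call takes 0.05 s, during which the arm holds its last target.

## Task

Change the decorating bench over to the next piece: swap the vase standing on the banding wheel and the pot standing on the kiln batt, parking either one upright on the cork mat meanwhile, so that in the end the pot stands in the middle of the wheel and the vase in the middle of the batt, set down upright without banging. Also draw the pattern tile up out of the narrow gap of the wooden rack and stand it in the open wooden tile holder. Leave the saucers and the glaze tub where they are.

Things in the scene. Friction and masses are not known exactly. Their poses are not given: they have to be found in the camera images.
- vase: Tall terracotta bottle vase, loose, round, about 0.2 to 0.4 kg, 120 mm high, with a dark round mouth seen from above. Foot 56 mm across, belly 72 mm across at 28 mm height, slim neck 26 to 28 mm across from 76 to 108 mm height, lip 34 mm across at the top. Starts on the wheel. Origin: centre of the underside, z up; yaw has no meaning. Take it by the neck.
- pot: Squat terracotta pot, loose, round, about 0.22 to 0.45 kg, 90 mm high, with a dark round mouth. Foot 68 mm across, belly 90 mm across at 22 mm height, straight collar 48 mm across from 54 mm height to the top. Starts on the batt. Origin: centre of the underside, z up; yaw has no meaning. Take it by the collar.
- tile: Terracotta pattern tile with a pale leaf pattern, loose, about 0.15 kg, standing on edge: 18 mm thick (its x), 70 mm wide (its y), 70 mm tall (its z). Starts standing in the rack's gap, its top 34 mm exposed above the rack. Origin: centre of its bottom edge face. It stands by itself on its 18 mm thick edge.
- wheel: Aluminium banding wheel (a low turntable that does not turn here), fixed: flat round disc 140 mm across with two dark rings, top 40 mm above its origin. Origin: centre of the underside; z up.
- batt: Kiln batt: flat pale square slab 120 x 120 mm, 15 mm thick, fixed. Origin: centre of the underside; top 15 mm above it.
- mat: Round cork mat, 124 mm across, 4 mm thick, fixed, empty at the start: the free spot. Origin: centre of the underside.
- rack: Light wooden rack, fixed, 66 mm (its x) by 110 mm (its y), 44 mm high, cut by one narrow vertical gap 22 mm wide that runs along its y through the middle and is open at both ends; the gap's floor is 8 mm above the origin. Origin: centre of the underside.
- holder: Dark wooden tile holder, fixed: open-topped trough 50 mm (its x) by 112 mm (its y) outside, 34 mm high, walls 6 mm, so 38 by 100 mm inside; inner floor about 6 mm above the origin. The tile stands in it with its 70 mm width along the holder's y; it may lean against a wall. Origin: centre of the underside.
- saucers: Bystander: stack of three pale saucers, 104 mm across, 33 mm high, loose, not to be moved. Origin: centre of the underside.
- glaze_tub: Bystander: small round white tub with green glaze, 64 mm across, 50 mm high, loose, not to be moved. Origin: centre of the underside.
There are look-alikes about, which are no part of the job. Leave any green or white look-alike of the pot alone.

How it is judged (in metres and radians):
On the way:
1. the vase or the pot stands released on the cork mat (((horizontal distance between vase and mat below 0.04 m and z of vase in the frame of mat between -0.002 and 0.01 m and angle between vase's own z axis and vertical below 0.12 rad and linear speed of vase below 0.02 m/s and angular speed of vase below 0.2 rad/s and contact force between the fingers and vase below 0.2 N) or (horizontal distance between pot and mat below 0.04 m and z of pot in the frame of mat between -0.002 and 0.01 m and angle between pot's own z axis and vertical below 0.12 rad and linear speed of pot below 0.02 m/s and angular speed of pot below 0.2 rad/s and contact force between the fingers and pot below 0.2 N))), for 0.2 s.
At the end, for the whole second after the job is handed in: The pot stands upright on the wheel and the vase upright on the batt, each within 15 mm of the centre; the tile stands on its lower edge in the holder (origin within 22 mm of the holder's centre line each way, lean under 0.8 rad); all three released and at rest (horizontal distance between pot and wheel below 0.015 m and z of pot in the frame of wheel between 0.034 and 0.046 m and angle between each of pot, vase's own z axis and vertical below 0.12 rad and horizontal distance between vase and batt below 0.015 m and z of vase in the frame of batt between 0.009 and 0.021 m and x of tile in the frame of holder between -0.022 and 0.022 m and y of tile in the frame of holder between -0.022 and 0.022 m and z of tile in the frame of holder between 0.001 and 0.016 m and angle between tile's own z axis and vertical below 0.8 rad and linear speed of each of pot, vase, tile below 0.02 m/s and angular speed of each of pot, vase below 0.2 rad/s and contact force between the fingers and pot below 0.2 N and contact force between the fingers and vase below 0.2 N and angular speed of tile below 0.5 rad/s and contact force between the fingers and tile below 0.2 N); the robot touches nothing.
It fails at once if the vase or the pot is tipped over (angle between any of vase, pot's own z axis and vertical above 0.7 rad).
It fails at once if the vase or the pot is dropped or banged down (contact force between any of vase, pot and wheel above 60 N or contact force between any of vase, pot and batt above 60 N or contact force between any of vase, pot and mat above 60 N).
It fails at once if the saucers or the glaze tub are pushed aside by more than 30 mm or knocked over (distance of any of saucers, glaze_tub from where it was at the start of the episode above 0.03 m or angle between any of saucers, glaze_tub's own z axis and vertical above 0.4 rad).
It also fails if it takes over 138 s, if anything falls off the work surface, if the arm or the gripper's body presses on something with over 40 N, if the wrist force passes 120 N, or if a joint passes its speed limit or range.

## Working session

There is one attempt and no reset: what is moved stays moved. The work goes in short steps, Python scripts to look and compute and a shell command to move; the robot and the scene stay as the last step left them, time stands still between calls to the robot, and variables do not carry over. Pictures are saved under pics/ and viewed, and the job is handed in when it is done.

```bash
mkdir -p pics; cat > h.py <<'E'
import numpy as np, cv2
from scipy.spatial.transform import Rotation as R
from station import env
def grab(n,save=None):
    f=env.grab_frame(n)
    if save: cv2.imwrite('pics/'+save+'.png',f['color'])
    return f
def rot(q): return R.from_quat([q[1],q[2],q[3],q[0]])
def ray(f,u,v):
    K=f['mtx']; d=np.array([(u-K[0][2])/K[0][0],-(v-K[1][2])/K[1][1],-1.0])
    return np.array(f['origin']),rot(f['orientation']).apply(d)
def onplane(f,u,v,z):
    o,d=ray(f,u,v); return o+d*(z-o[2])/d[2]
def pt(f,u,v):
    o,d=ray(f,u,v); return o+d*f['depth'][int(v),int(u)]
def tool(p):  # world displacement mm to target -> tool axes
    s=env.state(); return rot(s['tool_rot']).inv().apply(np.array(p)-np.array(s['eef_pos']))
E
python3 - <<'E'
from h import *
s=env.state(); print(s)
for n in ("scene","side","wrist"):
    f=grab(n,n+'0'); print(n,f['mtx'],f['origin'],f['orientation'], {k:v for k,v in f.items() if k not in('color','depth','mtx','origin','orientation')})
    f.update(); np.savez('/tmp/'+n+'0.npz',**{k:np.array(v) for k,v in f.items()})
print(env.grip_depth, rot(s['tool_rot']).as_matrix())
E
```

```text
{'clock': 0.0, 'joint_pos': array([-1.10597306e+00,  2.41391699e-01,  3.70341941e-03,  1.33519281e+00,
       -3.44735206e-05,  1.57075367e+00]), 'dq': array([-0.00099867,  0.0001283 ,  0.0019377 , -0.00184553, -0.00182848,
       -0.00112097]), 'joint_torque': array([ 7.19613727e-04, -3.72314680e+01,  2.52410352e+01,  1.70409190e-02,
        2.53319934e-05, -7.34225267e-06]), 'eef_pos': array([ 223.83639669, -446.38344764,  230.41564335]), 'tool_rot': array([-0.1621645 , -0.68790988, -0.16359341,  0.6882731 ]), 'contact_force': array([-0.06065002,  1.09159691, -0.58322772]), 'torque': array([ 0.02125764,  0.00842067, -0.00278125]), 'opening': 0.9971948847692801}
scene [[382.55070767   0.         278.32439009]
 [  0.         382.55070767 212.02741765]
 [  0.           0.           1.        ]] [ 884.37136115 -343.20908128  695.39056585] [0.88738654 0.28295063 0.11500317 0.34533801] {}
side [[467.13765514   0.         274.86045949]
 [  0.         467.13765514 212.24788256]
 [  0.           0.           1.        ]] [535.55511075 629.50376735 780.68490787] [-0.03574422 -0.0145031   0.35891212  0.93257391] {}
wrist [[293.95877186   0.         279.41012038]
 [  0.         293.95877186 204.94044898]
 [  0.           0.           1.        ]] [ 297.08093859 -409.73767189  373.05250011] [ 0.83977328 -0.13782714  0.08637313 -0.5180002 ] {}
18.700000000000003 [[-9.65341241e-04  4.48301977e-01 -8.93881651e-01]
 [ 1.84811689e-03 -8.93879741e-01 -4.48303015e-01]
 [-9.99997826e-01 -2.08476316e-03  3.43845248e-05]]
```

View pics/scene0.png

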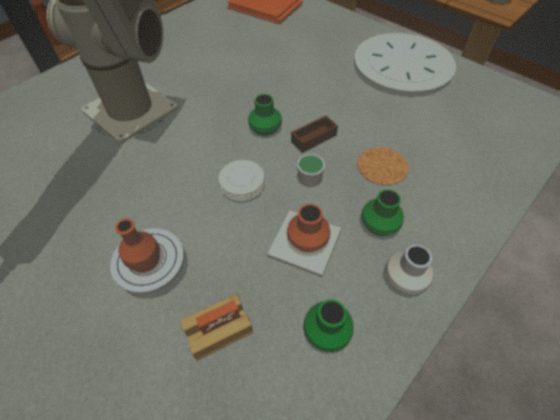

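View pics/side0.png

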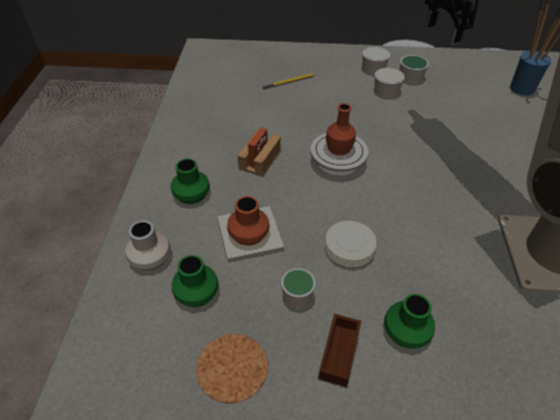

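View pics/wrist0.png

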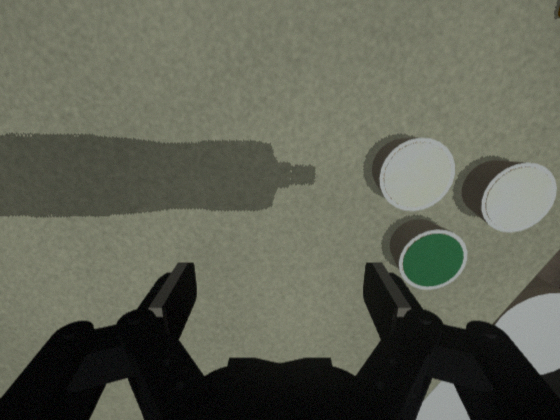

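The only terracotta candidates are the vase at scene (138,245) and side (340,130), and the pot at scene (309,228) and side (248,220). The look-alikes are green pots at scene (265,115), (383,212) and (330,325), and a white one at (411,268). The tile's orange edge is at scene (218,316) in the light rack. Next I'll measure and check with close crops.

```bash
cat > m.py <<'E'
from h import *
def load(n): 
    d=np.load('/tmp/'+n+'0.npz'); return {k:d[k] for k in d}
def cloud(f):
    K=f['mtx']; v,u=np.mgrid[0:420,0:560]; Z=f['depth'].astype(float)
    P=np.stack([(u-K[0,2])/K[0,0]*Z,-(v-K[1,2])/K[1,1]*Z,-Z],-1)
    W=rot(f['orientation']).apply(P.reshape(-1,3)).reshape(P.shape)+f['origin']
    W[Z<=0]=np.nan; return W
E
python3 - <<'E'
from m import *
for n in('scene','side'):
    f=load(n); W=cloud(f); hsv=cv2.cvtColor(f['color'],cv2.COLOR_BGR2HSV)
    print(n,(f['depth']>0).mean())
    pts={'scene':{'floor':(200,130),'vase':(138,245),'wheel':(120,270),'pot':(309,235),'batt':(290,260),'mat':(383,165),'rack':(230,340),'tile':(215,312),'holder':(312,135),'tub':(311,163),'sauc':(242,178),'vmouth':(124,226),'pmouth':(311,213),'g':(388,198),'g2':(264,101),'w':(418,258),'g3':(331,313)},
    'side':{'floor':(450,200),'vase':(341,140),'wheel':(325,158),'pot':(248,225),'batt':(260,248),'mat':(233,368),'rack':(262,163),'tile':(258,141),'holder':(341,350),'tub':(299,282),'sauc':(352,240),'vmouth':(344,108),'pmouth':(247,205)}}[n]
    for k,(u,v) in pts.items(): print(k,W[v,u].round(),hsv[v,u])
f=load('scene');s=load('side')
a=cv2.resize(f['color'][180:380,80:360],None,fx=2,fy=2); b=cv2.resize(s['color'][90:260,200:400],None,fx=1.2,fy=1.2)
cv2.imwrite('pics/crop1.png',a); cv2.imwrite('pics/crop2.png',cv2.resize(s['color'][90:270,200:400],None,fx=3,fy=3))
E
```

```text
scene 0.9961649659863946
floor [207.  75.  -1.] [ 41  15 132]
vase [ 463. -260.  113.] [  9 145 130]
wheel [ 431. -306.   40.] [ 90  10 156]
pot [656. -16.  66.] [ 10 154 141]
batt [648. -61.  15.] [ 47  14 164]
mat [637. 292.   2.] [ 16 131 156]
rack [ 677. -252.   21.] [ 18 126  85]
tile [ 641. -245.   75.] [  9 161 160]
holder [444. 254.   5.] [ 10 115  91]
tub [528. 145.  48.] [ 65 103 116]
sauc [433.  16.  32.] [ 70  14 167]
vmouth [ 448. -261.  159.] [165  20  51]
pmouth [640.   6. 102.] [120   5  49]
g [724. 146.  87.] [18 25 52]
g2 [333. 195.  90.] [ 8 19 54]
w [840.  66.  89.] [120   5  51]
g3 [ 788. -120.   90.] [42 26 50]
side 0.9959311224489796
floor [ 192. -141.    1.] [ 26  20 104]
vase [ 450. -226.   92.] [  8 174  91]
wheel [ 483. -217.   43.] [ 18   9 140]
pot [637.  28.  70.] [  7 171  82]
batt [613.  40.  13.] [ 21  20 128]
mat [635. 296.   5.] [ 12 141 127]
rack [ 631. -193.   39.] [ 15 130  61]
tile [ 643. -228.   76.] [  8 182  80]
holder [449. 250.   7.] [  9 167  64]
tub [529. 142.  50.] [63 99 90]
sauc [426.  21.  34.] [ 24   9 140]
vmouth [ 449. -254.  161.] [  3 111  23]
pmouth [640.   8. 107.] [15 36 14]
```

```bash
ls pics
```

```text
crop1.png
crop2.png
scene0.png
side0.png
wrist0.png
```

View pics/crop2.png

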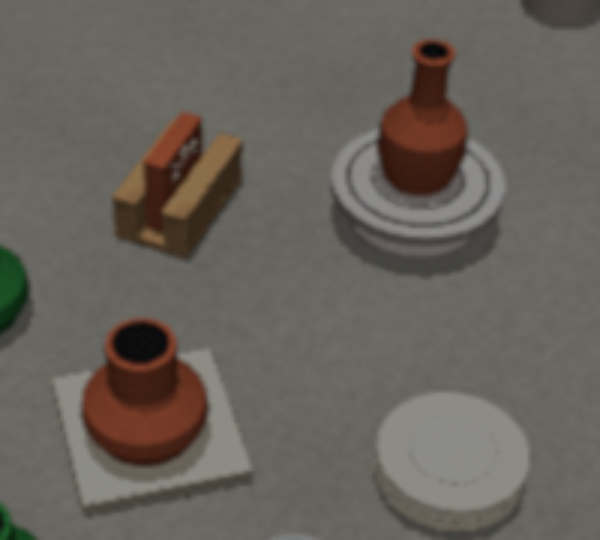

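View pics/crop1.png

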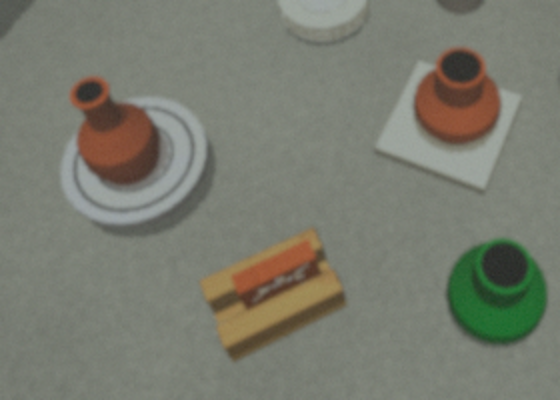

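The crops confirm the choice: the terracotta vase with its slim neck stands on the ringed wheel, the terracotta pot on the square batt, and the tile in the rack gap. Next come precise centres.

```bash
python3 - <<'E'
from m import *
C={}
for n in('scene','side'):
    f=load(n); W=cloud(f); C[n]=(f,W)
    hsv=cv2.cvtColor(f['color'],cv2.COLOR_BGR2HSV); h,s,v=[hsv[...,i].astype(int) for i in range(3)]
    def near(x,y,r): return np.hypot(W[...,0]-x,W[...,1]-y)<r
    def plane(mask,z,hull=True):
        vv,uu=np.nonzero(mask); P=np.array([onplane(f,a,b,z)[:2] for a,b in zip(uu,vv)]).astype(np.float32); return P
    def biggest(mask):
        k,l,st,_=cv2.connectedComponentsWithStats(mask.astype(np.uint8)); i=1+np.argmax(st[1:,4]); return l==i
    # mouths: top ring z>h-4
    for nm,x,y,zt in(('vase',449,-257,160),('pot',640,6,105)):
        m=near(x,y,45)&(W[...,2]>zt-7); m=biggest(m); c,r=cv2.minEnclosingCircle(plane(m,zt)); print(n,nm,np.round(c,1),round(r,1),m.sum())
    m=near(450,-258,110)&(abs(W[...,2]-40)<6)&(s<60); m=biggest(m); P=plane(m,40); c,r=cv2.minEnclosingCircle(P); print(n,'wheel',np.round(c,1),round(r,1), 'ell',cv2.fitEllipse(cv2.convexHull(P)))
    m=near(640,5,110)&(abs(W[...,2]-15)<7)&(s<60)&(v>120); m=biggest(m); P=plane(m,15); print(n,'batt',cv2.minAreaRect(P))
    m=near(637,293,90)&(W[...,2]<12)&(s>70)&(h<25); m=biggest(m); P=plane(m,4); print(n,'mat',cv2.minEnclosingCircle(P))
    m=near(642,-236,60)&(W[...,2]>68)&(h<14)&(s>100); m=biggest(m); P=plane(m,78); print(n,'tile top',cv2.minAreaRect(P),m.sum())
    m=near(645,-236,80)&(abs(W[...,2]-44)<5)&(h>12)&(s>60); P=plane(m,44); print(n,'rack',cv2.minAreaRect(P),m.sum())
    m=near(447,252,90)&(abs(W[...,2]-34)<6)&(h<20)&(s>70); m=biggest(m); P=plane(m,34); print(n,'holder',cv2.minAreaRect(P),m.sum())
    m=near(529,143,60)&(W[...,2]>44); P=plane(m,50); print(n,'tub',cv2.minEnclosingCircle(P))
    m=near(428,18,80)&(W[...,2]>25); P=plane(m,33); print(n,'sauc',cv2.minEnclosingCircle(P))
    for nm,x,y in(('g1',724,146),('g2',333,195),('w',840,66),('g3',788,-120)):
        m=near(x,y,45)&(W[...,2]>83);
        if m.any():print(n,nm,cv2.minEnclosingCircle(plane(m,90)))
E
```

```text
scene vase [ 451.4 -261.3] 17.5 265
scene pot [ 6.422e+02 -2.000e-01] 24.9 431
scene wheel [ 450.2 -256.7] 70.7 ell ((449.9637145996094, -256.68377685546875), (138.8719940185547, 141.28135681152344), 74.47323608398438)
scene batt ((640.3540649414062, -6.512123107910156), (119.50682067871094, 118.75306701660156), 19.39939308166504)
scene mat ((635.9675903320312, 290.05401611328125), 62.423404693603516)
scene tile top ((647.1798706054688, -245.23895263671875), (69.5546646118164, 21.482295989990234), 69.95943450927734) 479
scene rack ((644.0685424804688, -252.55758666992188), (108.99472045898438, 66.7425765991211), 69.81083679199219) 1296
scene holder ((454.2062072753906, 248.517333984375), (111.3877944946289, 52.34164047241211), 76.37952423095703) 233
scene tub ((532.4288940429688, 138.05496215820312), 33.30954360961914)
scene sauc ((429.01129150390625, 16.81702423095703), 51.88715362548828)
scene g1 ((726.6396484375, 141.97755432128906), 25.602418899536133)
scene g2 ((332.6582946777344, 193.9724884033203), 26.99820899963379)
scene w ((838.1388549804688, 67.35549926757812), 25.19470596
[... 529 characters left out ...]
94692993164062, 23.471492767333984), 69.20362854003906) 199
side rack ((643.7769775390625, -246.60260009765625), (115.3203125, 68.27781677246094), 69.67304229736328) 421
side holder ((452.9315490722656, 254.73529052734375), (115.09361267089844, 49.06142807006836), 76.8363037109375) 644
side tub ((532.1781616210938, 144.5467529296875), 33.15339279174805)
side sauc ((429.87841796875, 21.500282287597656), 53.833797454833984)
side g1 ((727.19580078125, 149.79014587402344), 26.092754364013672)
side g2 ((332.0446472167969, 202.15589904785156), 26.08242416381836)
side w ((839.5349731445312, 75.82644653320312), 26.802194595336914)
side g3 ((790.707763671875, -111.53543090820312), 27.333887100219727)
```

```bash
python3 -m crank '[1,0,0,0,-0.11,1,0,0,0,-0.11,1,0,0,0,-0.11,1,0,0,0,-0.11,1,0,0,0,-0.11,1,0,0,0,-0.11,1,0,0,0,-0.11,1,0,0,0,0]' 40
cat >> h.py <<'E'
def info(*t):
    s=env.state(); M=rot(s['tool_rot']).as_matrix(); print('t',round(s['clock'],2),'tcp',np.round(s['eef_pos'],1),'yawY',round(np.degrees(np.arctan2(M[1,1],M[0,1])),1),'tilt',np.round(M[:2,0],3),'F',np.round(s['contact_force'],1),'op',round(s['opening'],3),'j',np.round(s['joint_pos'],2))
    for p in t: print('to',p,'tool m',np.round(tool(p)/1000,4))
E
python3 -c "
from h import *
info((451.5,-258.5,225))"
```

```text
clock: 0.82
eef_pos: [222.8, -444.5, 227.3]
tool_rot: [0.417, 0.569, 0.423, -0.568]
contact_force: [0.4, 0.2, 0.1]
opening: 0.999
t 0.82 tcp [ 222.8 -444.5  227.3] yawY -17.1 tilt [-0.004  0.008] F [0.4 0.2 0.1] op 0.999 j [-1.11  0.24 -0.    1.34 -0.    0.76]
to (451.5, -258.5, 225) tool m [ 0.0029  0.1639 -0.245 ]
```

```bash
python3 -m crank '[1,0,0.022,-0.033,0,1,0,0.022,-0.033,0,1,0,0.022,-0.033,0,1,0,0.022,-0.033,0,1,0,0.022,-0.033,0,1,0,0.022,-0.033,0,1,0,0.015,-0.025,0.05,1,0,0,0,0]' >/dev/null
python3 - <<'E'
from h import *
info((451.5,-258.5,225)); f=grab('wrist','w1'); 
E
```

```text
t 1.48 tcp [ 437.1 -272.9  225. ] yawY -22.2 tilt [-0.006  0.009] F [ 0.3 -1.1  0.7] op 1.001 j [-0.56  0.28  0.04  1.34  0.    1.4 ]
to (451.5, -258.5, 225) tool m [ 0.0001  0.0079 -0.0188]
```

View pics/w1.png

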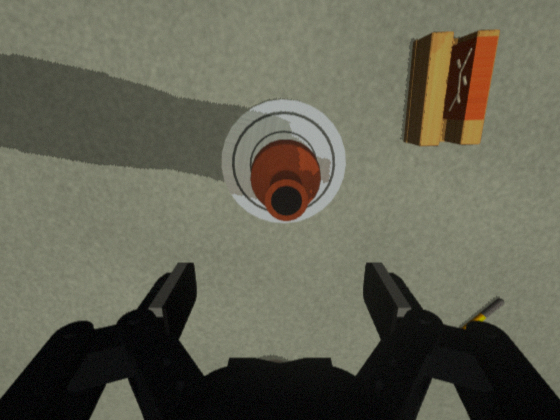

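The vase mouth is at (286,200), the wheel disc is centred near (284,160), and the rack with the tile sits at the upper right. Next I'll cast wrist rays onto the known heights.

```bash
cat >> h.py <<'E'
def circ(f,x,y,zt,r,hsvsel,zlo=-99,zhi=999):
    from m import cloud
    W=cloud(f); hsv=cv2.cvtColor(f['color'],cv2.COLOR_BGR2HSV).astype(int)
    m=(np.hypot(W[...,0]-x,W[...,1]-y)<r)&(W[...,2]>zlo)&(W[...,2]<zhi)&hsvsel(hsv)
    k,l,st,_=cv2.connectedComponentsWithStats(m.astype(np.uint8)); m=l==1+np.argmax(st[1:,4])
    vv,uu=np.nonzero(m); P=np.array([onplane(f,a,b,zt)[:2] for a,b in zip(uu,vv)]).astype(np.float32); return P
E
python3 - <<'E'
from h import *
f=grab('wrist')
any_=lambda h:h[...,0]>=0
print('mouth ring',cv2.minEnclosingCircle(circ(f,451,-258,160,45,any_,154)))
P=circ(f,450,-256,40,95,lambda h:(h[...,1]<60),34,46); print('wheel',cv2.minEnclosingCircle(P))
P=circ(f,645,-246,78,60,lambda h:(h[...,1]>100),71,90); print('tile',cv2.minAreaRect(P))
info((451.5,-258.5,225))
E
```

```text
mouth ring ((381.7640380859375, -419.9400634765625), 141.2696533203125)
wheel ((446.4682922363281, -254.45571899414062), 69.82521057128906)
tile ((641.3583374023438, -242.00143432617188), (69.91316986083984, 22.68859100341797), 69.80823516845703)
t 1.58 tcp [ 434.2 -275.2  224.9] yawY -22.2 tilt [-0.008  0.008] F [-0.5 -1.1 -0.6] op 1.0 j [-0.57  0.28  0.04  1.34  0.    1.39]
to (451.5, -258.5, 225) tool m [-0.0001  0.0097 -0.022 ]
```

```bash
python3 - <<'E'
from h import *
from m import cloud
f=grab('wrist'); W=cloud(f); print(f['origin'],f['depth'][190:215:4,286],W[188:215:4,286].round(1), W[188,270:305:3].round(0))
hsv=cv2.cvtColor(f['color'],cv2.COLOR_BGR2HSV)
m=((hsv[...,1]>90)&((hsv[...,0]<15)|(hsv[...,0]>165))|(hsv[...,2]<60)).astype(np.uint8); m[:, :245]=0; m[:,330:]=0; m[240:]=0
# dark mouth
d=(hsv[...,2]<45).astype(np.uint8); d[:, :262]=0; d[:,310:]=0; d[220:]=0; d[:180]=0
M=cv2.moments(d,True); u,v=M['m10']/M['m00'],M['m01']/M['m00']; print(u,v,M['m00'],onplane(f,u,v,158))
info()
E
```

```text
[ 465.79221868 -199.9001581   367.85977587] [215.15558 215.80379 217.08228 217.76788 219.0679  220.3457  220.97731] [[ 446.9 -253.2  159.4]
 [ 445.8 -255.8  160.2]
 [ 444.7 -258.5  160.8]
 [ 443.5 -261.4  160.5]
 [ 442.4 -264.4  160.2]
 [ 441.1 -267.6  159.3]
 [ 439.9 -270.5  159.4]] [[ 436. -248.  161.]
 [ 438. -249.  160.]
 [ 440. -250.  160.]
 [ 442. -251.  160.]
 [ 444. -252.  160.]
 [ 446. -253.  159.]
 [ 448. -254.  160.]
 [ 450. -255.  159.]
 [ 452. -255.  159.]
 [ 454. -256.  160.]
 [ 456. -257.  159.]
 [ 458. -258.  160.]]
288.6750741839763 196.01632047477744 674.0 [ 446.28567762 -260.00416277  158.        ]
t 1.63 tcp [ 433.4 -276.1  225.1] yawY -22.3 tilt [-0.008  0.008] F [-0.1 -0.3 -0.4] op 0.999 j [-0.57  0.28  0.04  1.34  0.    1.39]
```

```bash
python3 -c "
from h import *
info((448,-259.5,225))"
```

```text
t 1.63 tcp [ 433.4 -276.1  225.1] yawY -22.3 tilt [-0.008  0.008] F [-0.1 -0.3 -0.4] op 0.999 j [-0.57  0.28  0.04  1.34  0.    1.39]
to (448, -259.5, 225) tool m [ 0.0001  0.0073 -0.0209]
```

```bash
python3 -m crank '[1,0,0.0035,-0.01,-0.02,1,0,0.0035,-0.01,-0.02,1,0.0,0,0,0,1,0,0,0,0,1,0.015,0,0,0,1,0.015,0,0,0,1,0.0,0,0,0,1,0,0,0,0]' >/dev/null
python3 -c "
from h import *
info((448,-259.5,115))"
```

```text
t 2.3 tcp [ 444.4 -263.5  195.8] yawY -20.6 tilt [-0.007  0.006] F [-0.1 -0.6 -0.9] op 0.995 j [-0.54  0.3  -0.01  1.27  0.    1.39]
to (448, -259.5, 115) tool m [ 0.0808  0.0027 -0.0048]
```

```bash
python3 -m crank '[1,0.016,0.0015,-0.003,0,1,0.016,0.0015,-0.003,0,1,0.016,0,0,0,1,0.015,0,0,0,1,0.01,0,0,0,1,0.006,0,0,0,1,0,0,0,0,1,0,0,0,0]' >/dev/null
python3 -c "
from h import *
info((448,-259.5,115)); grab('wrist','w2')"
```

```text
t 2.97 tcp [ 451.2 -262.8  120.8] yawY -20.8 tilt [0.002 0.   ] F [-0.1 -0.4  0.1] op 0.993 j [-0.53  0.36 -0.13  1.08  0.    1.41]
to (448, -259.5, 115) tool m [ 0.0058 -0.0042 -0.0019]
```

View pics/w2.png

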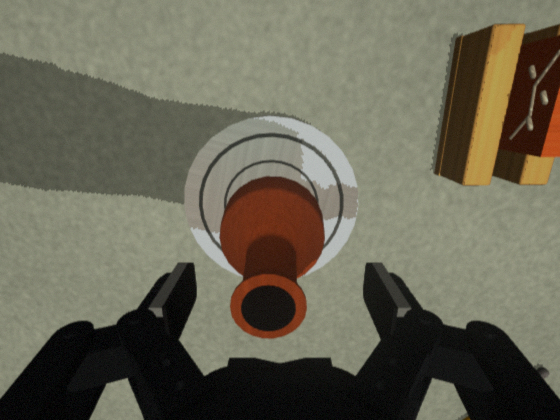

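```bash
python3 -c "
from h import *
f=grab('wrist'); p=onplane(f,268,306,159); print(p); info((p[0],p[1],115))"
```

```text
[ 446.59230314 -259.4012832   159.        ]
t 3.07 tcp [ 451.5 -262.9  121.2] yawY -20.8 tilt [ 0.003 -0.   ] F [ 0.1 -1.3  0.8] op 1.003 j [-0.53  0.36 -0.13  1.08  0.    1.41]
to (np.float64(446.5923031359343), np.float64(-259.40128319937673), 115) tool m [ 0.0062 -0.0059 -0.0015]
```

Consistent. Now I'll finish centring, descend 6 mm and close.

```bash
python3 -m crank '[1,0.003,-0.004,-0.001,0,1,0.003,-0.002,-0.001,0,1,0.002,0,0,0,0.3,0,0,0,0,-0.5,0,0,0,0,-1,0,0,0,0,-1,0,0,0,0,-1,0,0,0,0]' 40
python3 -c "
from h import *
info((446.6,-259.4,115))"
```

```text
clock: 3.73
eef_pos: [447.5, -259.2, 115.3]
tool_rot: [0.404, 0.584, 0.399, -0.581]
contact_force: [-2.7, 1.4, 4.6]
opening: 0.321
t 3.73 tcp [ 447.5 -259.2  115.3] yawY -20.8 tilt [ 0.007 -0.003] F [-2.7  1.4  4.6] op 0.321 j [-0.53  0.35 -0.16  1.05  0.    1.41]
to (446.6, -259.4, 115) tool m [ 0.0003 -0.0008  0.0005]
```

```bash
python3 -m crank '[-1,0,0,0,0,-1,-0.006,0,0,0,-1,-0.01,0,0,0,-1,-0.015,0,0,0,-1,-0.018,0,0,0,-1,-0.02,0,0,0,-1,-0.02,0,0,0,-1,-0.01,0,0,0]' 60 >/dev/null
python3 -c "
from h import *
info((636,289,200)); grab('scene','s2')"
```

```text
t 4.4 tcp [ 443.8 -257.1  216.8] yawY -20.8 tilt [-0.003  0.003] F [ 0.3 -1.  -1.8] op 0.318 j [-0.53  0.28  0.01  1.31  0.    1.41]
to (636, 289, 200) tool m [ 0.0178 -0.0146 -0.5788]
```

View pics/s2.png

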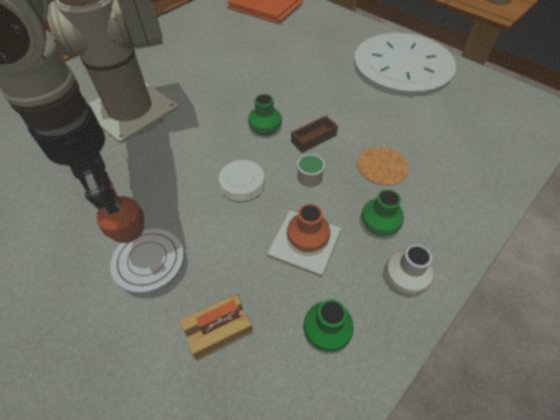

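The vase is held clear of the wheel. Now I'll carry it toward the mat.

```bash
python3 -m crank '[-1,0,0,-0.015,0,-1,0,-0.001,-0.028,0,-1,0,-0.001,-0.035,0,-1,0,-0.001,-0.038,0,-1,0,-0.001,-0.038,0,-1,0,-0.001,-0.038,0,-1,0,-0.001,-0.038,0,-1,0,-0.001,-0.038,0]' >/dev/null
python3 -c "
from h import *
info((636,289,200))"
python3 -m crank '[-1,0.001,-0.001,-0.038,0,-1,0.001,-0.001,-0.038,0,-1,0.001,-0.001,-0.038,0,-1,0.001,-0.001,-0.038,0,-1,0.001,-0.001,-0.038,0,-1,0.001,-0.001,-0.034,0,-1,0,0,-0.022,0,-1,0,0,-0.01,0]' >/dev/null
python3 -c "
from h import *
info((636,289,200))"
```

```text
t 5.12 tcp [536.7  -4.2 220.2] yawY -21.9 tilt [ 0.003 -0.005] F [ 0.1 -0.3 -2.6] op 0.319 j [-0.01  0.32  0.08  1.33 -0.    1.95]
to (636, 289, 200) tool m [ 0.0191 -0.0172 -0.3092]
t 5.78 tcp [627.3 255.2 208.7] yawY -21.4 tilt [-0.001 -0.004] F [ 0.2 -1.  -2.4] op 0.319 j [ 0.39  0.62  0.53  1.48 -0.    2.33]
to (636, 289, 200) tool m [ 0.0086 -0.0043 -0.0347]
```

```bash
python3 -m crank '[-1,0.0,-0.002,-0.018,0,-1,0,-0.001,-0.013,0,-1,0.015,0,0,0,-1,0.022,0,0,0,-1,0.022,0,0,0,-1,0.016,0,0,0,-1,0.006,0,0,0,-1,0,0,0,0]' >/dev/null
python3 -c "
from h import *
info((635,289,79.3)); grab('side','d1'); grab('wrist','w3')"
```

```text
t 6.45 tcp [634.5 293.4 118.3] yawY -20.9 tilt [-0.007 -0.005] F [-0.5  0.7 -2.3] op 0.321 j [ 0.43  0.71  0.45  1.32 -0.    2.37]
to (635, 289, 79.3) tool m [0.039  0.0022 0.0036]
```

View pics/d1.png

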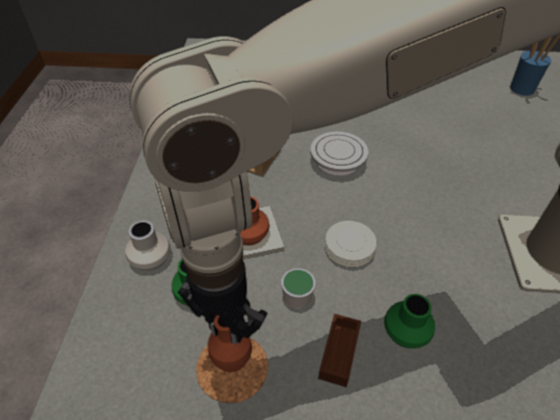

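```bash
python3 -m crank '[-1,0.008,0.001,0.001,0,-1,0.009,0,0,0,-1,0.008,0,0,0,-1,0.005,0,0,0,-1,0.002,0,0,0,-1,0.0,0,0,0,-1,0,0,0,0,-1,0,0,0,0]' >/dev/null
python3 -c "
from h import *
info((635,289,79.3))"
```

```text
t 7.22 tcp [639.2 292.7  90.7] yawY -21.0 tilt [ 0.004 -0.   ] F [ 0.6  0.6 -2.3] op 0.312 j [ 0.43  0.72  0.41  1.25 -0.    2.37]
to (635, 289, 79.3) tool m [ 0.0114 -0.0027  0.005 ]
```

```bash
python3 -m crank '[-1,0.004,0,0.001,0,-1,0.003,0,0,0,-1,0.002,0,0,0,-1,0.001,0,0,0,-1,0.001,0,0,0,-1,0.0005,0,0,0,-1,0,0,0,0,-1,0,0,0,0]' >/dev/null
python3 -c "
from h import *
info((635,289,79.3))"
```

```text
t 7.88 tcp [639.7 292.1  79.6] yawY -21.0 tilt [0.007 0.001] F [-0.2 -0.5 -1.9] op 0.323 j [ 0.43  0.73  0.39  1.22 -0.    2.37]
to (635, 289, 79.3) tool m [ 0.0003 -0.0032  0.0046]
```

```bash
python3 -m crank '[-1,0.001,0,0,0,-1,0.001,0,0,0,-1,0.0,0,0,0,-1,0.0,0,0,0,-1,0.0,0,0,0,-1,0.0,0,0,0,-1,0,0,0,0,-1,0,0,0,0]' >/dev/null
python3 -c "
from h import *
info((635,289,79.3)); f=grab('side'); cv2.imwrite('pics/d2.png',cv2.resize(f['color'][280:420,150:350],None,fx=3,fy=3))"
```

```text
t 8.55 tcp [640.1 292.4  79.6] yawY -21.0 tilt [0.009 0.002] F [-0.1 -0.1  0.6] op 0.317 j [ 0.43  0.73  0.39  1.22 -0.    2.37]
to (635, 289, 79.3) tool m [ 0.0003 -0.0036  0.005 ]
```

View pics/d2.png

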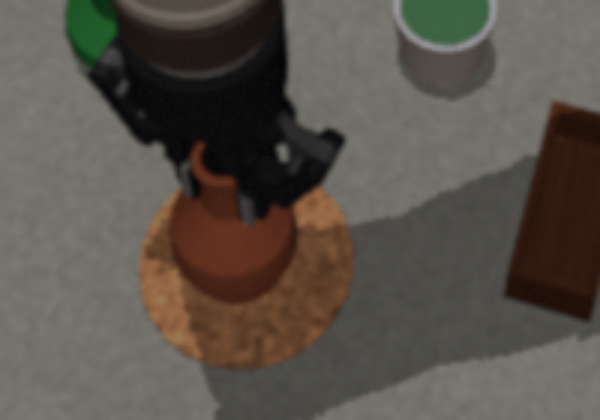

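The weight has come off, so the vase is on the mat. Releasing it.

```bash
python3 -m crank '[-0.2,0,0,0,0,0,0,0,0,0,0.4,0,0,0,0,0.8,0,0,0,0,1,0,0,0,0,1,0,0,0,0,1,0,0,0,0,1,0,0,0,0]' >/dev/null
python3 -c "
from h import *
info((639,292,170)); grab('wrist','w4')"
```

```text
t 9.27 tcp [641.6 293.1  80.4] yawY -21.0 tilt [0.012 0.003] F [-0.8  0.2  0.7] op 1.002 j [ 0.43  0.73  0.39  1.22 -0.    2.37]
to (639, 292, 170) tool m [-0.0896 -0.0011  0.0013]
```

View pics/w4.png

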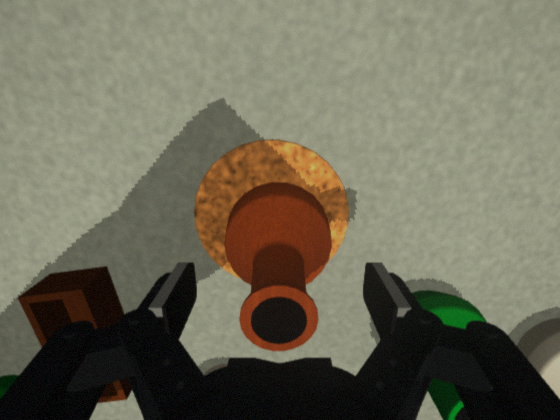

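The vase stands free and upright, centred between the jaws with its mouth at (279,317). I'll lift away.

```bash
python3 -m crank '[1,-0.005,0,0,0,1,-0.012,0,0,0,1,-0.02,0,0,0,1,-0.02,0,0,0,1,-0.02,0,0,0,1,-0.02,0,0,0,1,-0.01,0,0,0,1,0,0,0,0]' >/dev/null
python3 - <<'E'
from h import *
f=grab('wrist','w5')
hsv=cv2.cvtColor(f['color'],cv2.COLOR_BGR2HSV)
info((640,1,190))
E
```

```text
t 10.03 tcp [638.7 292.  191.2] yawY -21.0 tilt [0.008 0.001] F [-0.4  0.2  1.3] op 0.992 j [ 0.43  0.68  0.58  1.47 -0.    2.37]
to (640, 1, 190) tool m [0.0009 0.1054 0.2712]
```

View pics/w5.png

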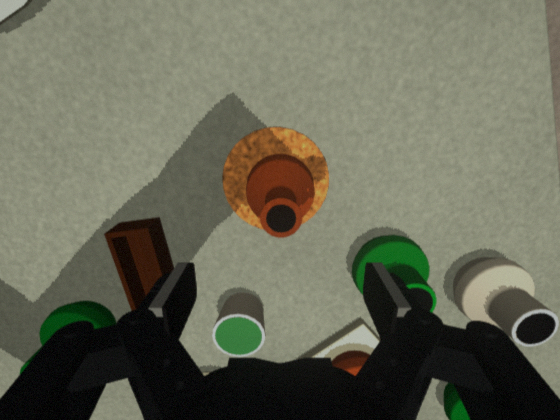

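The vase is standing on the mat on its own, with its mouth at (281,217). Next is the pot.

```bash
python3 -m crank '[1,0,0.006,0.015,0,1,0,0.012,0.03,0,1,0,0.0145,0.037,0,1,0,0.0145,0.037,0,1,0,0.0145,0.037,0,1,0,0.0145,0.037,0,1,0,0.012,0.03,0,1,0,0.006,0.015,0]' >/dev/null
python3 - <<'E'
from h import *
info((640,1,190)); f=grab('wrist','w6')
E
```

```text
t 10.7 tcp [635.3  26.4 179.6] yawY -20.4 tilt [-0.007 -0.002] F [ 0.8  0.1 -0.2] op 1.0 j [ 0.04  0.54  0.32  1.36 -0.    1.97]
to (640, 1, 190) tool m [-0.0104  0.0132  0.0222]
```

View pics/w6.png

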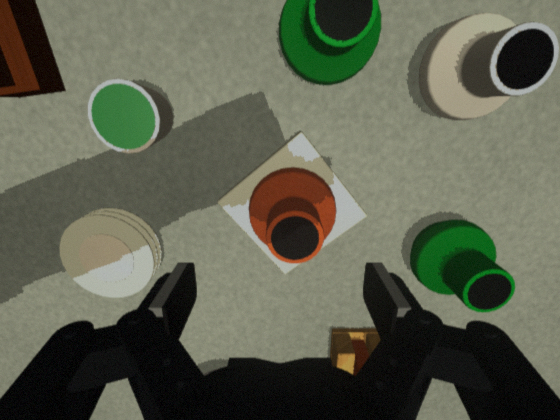

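The pot's mouth is at (296,238), with batt corners at (302,131), (366,214), (286,273) and (217,204). Next I'll work out the positions.

```bash
python3 - <<'E'
from h import *
f=grab('wrist')
hsv=cv2.cvtColor(f['color'],cv2.COLOR_BGR2HSV).astype(int)
P=circ(f,638,3,105,45,lambda h:h[...,0]>=0,99,112); print('pot',cv2.minEnclosingCircle(P))
P=circ(f,638,-5,15,100,lambda h:(h[...,1]<60)&(h[...,2]>110),9,22); print('batt',cv2.minAreaRect(P))
g=f['color']; 
info((638,2,150)); grab('wrist','w7')
E
```

```text
pot ((639.4266967773438, 5.630809307098389), 24.42049789428711)
batt ((637.9603881835938, -2.6894149780273438), (119.05516815185547, 118.75953674316406), 19.251928329467773)
t 10.8 tcp [635.3  26.5 179.4] yawY -20.5 tilt [-0.007 -0.002] F [-0.2  0.8 -0.4] op 1.001 j [ 0.04  0.54  0.32  1.36 -0.    1.97]
to (638, 2, 150) tool m [0.0295 0.0113 0.0219]
```

View pics/w7.png

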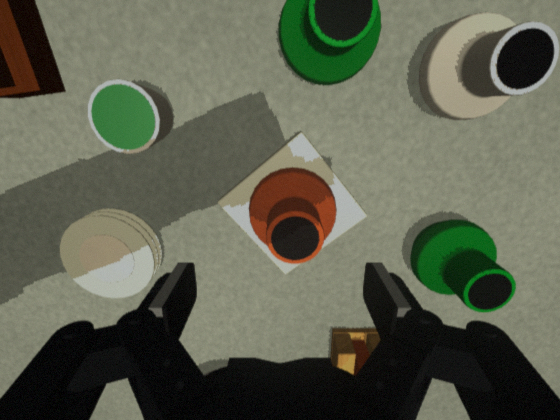

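```bash
python3 -c "
from h import *
info((639.4,5.6,150))"; python3 -m crank '[1,0.0,0.006,0.01,0,1,0.01,0.005,0.009,0,1,0.015,0,0,0,1,0.015,0,0,0,1,0.01,0,0,0,1,0.003,0,0,0,1,0,0,0,0,1,0,0,0,0]' >/dev/null
python3 - <<'E'
from h import *
info((639.4,5.6,70)); f=grab('wrist','w8')
P=circ(f,638,3,105,45,lambda h:h[...,0]>=0,99,112); print('pot',cv2.minEnclosingCircle(P))
E
```

```text
t 10.85 tcp [635.7  28.8 179.7] yawY -20.4 tilt [-0.007 -0.001] F [-0.2  0.7  0.6] op 0.999 j [ 0.05  0.54  0.32  1.36 -0.    1.97]
to (639.4, 5.6, 150) tool m [0.0297 0.0118 0.0203]
t 11.52 tcp [637.2   7.1 118.1] yawY -19.9 tilt [-0.012 -0.001] F [ 0.5 -0.  -0. ] op 1.002 j [ 0.01  0.59  0.23  1.23 -0.    1.93]
to (639.4, 5.6, 70) tool m [0.0481 0.0031 0.0004]
pot ((639.32763671875, 5.820087909698486), 24.632896423339844)
```

View pics/w8.png

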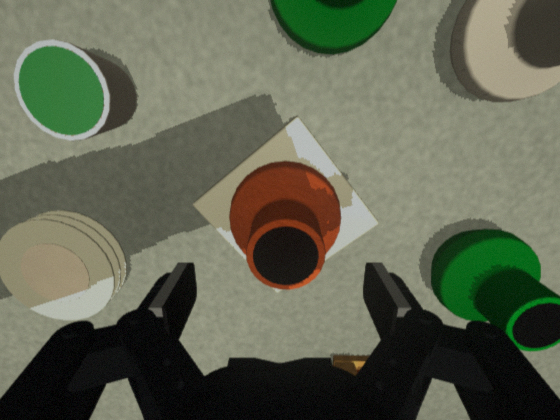

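The pot's mouth is at (286,255), centred between the jaws. Descending to the collar.

```bash
python3 -m crank '[1,0.01,0.001,0,0,1,0.012,0.001,0,0,1,0.012,0,0,0,1,0.007,0,0,0,1,0.004,0,0,0,1,0.001,0,0,0,1,0,0,0,0,1,0,0,0,0]' >/dev/null
python3 - <<'E'
from h import *
info((639.4,5.6,70)); f=grab('wrist','w9')
E
```

```text
t 12.23 tcp [640.9   7.   69.7] yawY -19.8 tilt [-0.007 -0.001] F [1.  0.1 1.4] op 0.999 j [ 0.01  0.63  0.17  1.12 -0.    1.93]
to (639.4, 5.6, 70) tool m [-0.0003 -0.0009  0.0018]
```

View pics/w9.png

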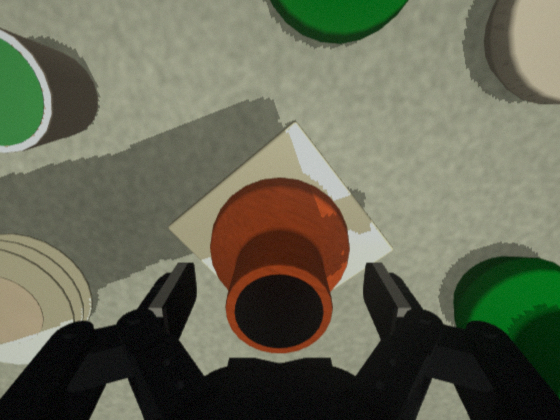

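```bash
python3 -m crank '[1,-0.001,-0.001,0.001,0,0.3,0,0,0,0,-0.2,0,0,0,0,-1,0,0,0,0,-1,0,0,0,0,-1,0,0,0,0,-1,0,0,0,0,-1,0,0,0,0]' 50 >/dev/null
python3 -c "
from h import *
info()"
python3 -m crank '[-1,-0.004,0,0,0,-1,-0.01,0,0,0,-1,-0.016,0,0,0,-1,-0.02,0,0,0,-1,-0.022,0,0,0,-1,-0.02,0,0,0,-1,-0.012,0,0,0,-1,-0.004,0,0,0]' 60 >/dev/null
python3 - <<'E'
from h import *
info((447,-256,170)); f=grab('wrist','w10'); grab('scene','s3')
E
```

```text
t 12.95 tcp [640.9   6.4  73.5] yawY -19.8 tilt [-0.003 -0.001] F [-0.4 -0.6 -0.4] op 0.547 j [ 0.01  0.62  0.17  1.12 -0.    1.93]
t 13.62 tcp [636.6   6.4 182.4] yawY -19.8 tilt [-0.018 -0.002] F [ 0.8  0.7 -2.9] op 0.546 j [ 0.01  0.55  0.35  1.38 -0.    1.93]
to (447, -256, 170) tool m [ 0.0163 -0.089   0.3111]
```

View pics/s3.png

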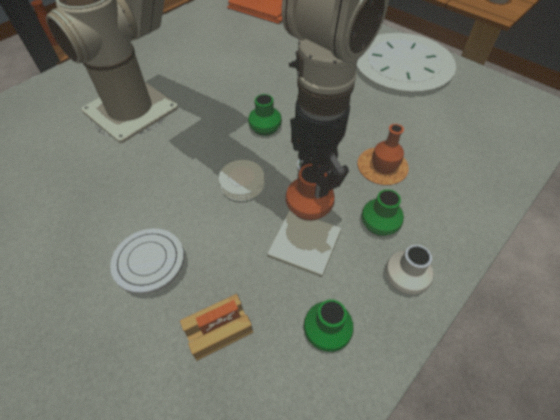

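The pot is held, and the vase is upright on the mat at scene (388,155). Carrying the pot to the wheel.

```bash
python3 -m crank '[-1,0,-0.004,0.014,0,-1,0,-0.009,0.028,0,-1,0,-0.0105,0.035,0,-1,0,-0.0105,0.036,0,-1,0,-0.0105,0.036,0,-1,0,-0.0105,0.036,0,-1,0,-0.0105,0.036,0,-1,0,-0.0105,0.036,0]' >/dev/null
python3 -c "
from h import *
info((447.5,-254,170))"

```

```text
t 14.38 tcp [ 471.3 -208.5  172.3] yawY -18.9 tilt [-0.033  0.005] F [ 1.2 -0.7 -4.3] op 0.546 j [-0.41  0.33 -0.03  1.24 -0.01  1.49]
to (447.5, -254, 170) tool m [ 0.0028 -0.0077  0.0507]
```

```bash
python3 -m crank '[-1,0,-0.002,0.022,0.01,-1,0,-0.002,0.012,0,-1,0.004,0,0.004,0,-1,0.006,0,0,0,-1,0.006,0,0,0,-1,0.004,0,0,0,-1,0,0,0,0,-1,0,0,0,0]' >/dev/null
python3 -c "
from h import *
info((447.5,-254,98.5))"

```

```text
t 15.05 tcp [ 444.  -245.3  143.2] yawY -19.9 tilt [-0.048  0.012] F [ 0.6  0.2 -3.9] op 0.548 j [-0.5   0.35 -0.09  1.19 -0.01  1.42]
to (447.5, -254, 98.5) tool m [0.0443 0.0085 0.0067]
```

```bash
python3 -m crank '[-1,0.006,0.004,0.004,0,-1,0.008,0.003,0.002,0,-1,0.008,0.002,0,0,-1,0.006,0,0,0,-1,0.002,0,0,0,-1,0,0,0,0,-1,0,0,0,0,-1,0,0,0,0]' >/dev/null
python3 -c "
from h import *
info((450,-254.5,98.5))"

```

```text
t 15.72 tcp [ 451.2 -252.2  108.6] yawY -19.7 tilt [-0.049  0.012] F [-0.   0.4 -3.7] op 0.548 j [-0.5   0.4  -0.11  1.11 -0.01  1.41]
to (450, -254.5, 98.5) tool m [0.0101 0.0002 0.0025]
```

```bash
python3 -m crank '[-1,0.003,0,0.0015,0,-1,0.002,0,0.0005,0,-1,0.001,0,0,0,-1,0,0,0,0,-1,0,0,0,0,-1,0,0,0,0,-1,0,0,0,0,-1,0,0,0,0]' >/dev/null
python3 - <<'E'
from h import *
info((450,-254.5,98.5)); f=grab('scene'); cv2.imwrite('pics/s4.png',cv2.resize(f['color'][190:310,60:260],None,fx=3,fy=3)); grab('wrist','w11')
E
```

```text
t 16.38 tcp [ 450.7 -254.9  103.6] yawY -19.7 tilt [-0.046  0.011] F [ 0.1  0.5 -3.4] op 0.55 j [-0.51  0.4  -0.12  1.1  -0.01  1.41]
to (450, -254.5, 98.5) tool m [ 0.0051 -0.0006 -0.0002]
```

View pics/s4.png

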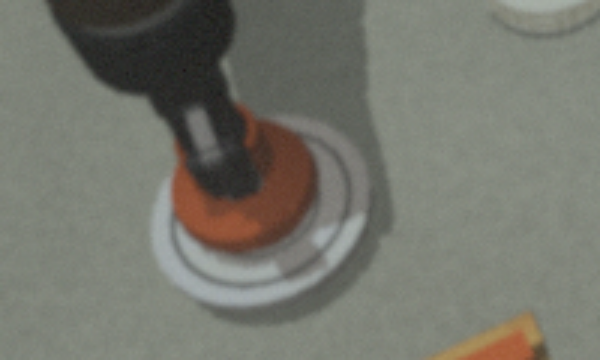

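View pics/w11.png

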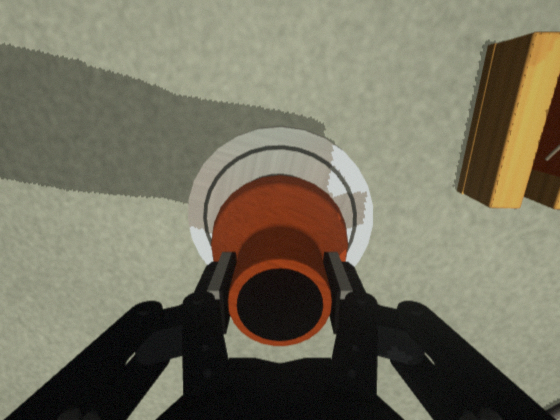

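```bash
python3 - <<'E'
from h import *
f=grab('wrist'); 
c=onplane(f,280,303,45+90); print('pot mouth',c)
P=circ(f,447,-255,40,95,lambda h:(h[...,1]<70),34,46); H=cv2.convexHull(P)[:,0]; print('wheel',cv2.minEnclosingCircle(P))
print(circ(f,447,-255,40,95,lambda h:(h[...,1]<70),34,46).shape)
info()
E
```

```text
pot mouth [ 451.10885312 -256.84235528  135.        ]
wheel ((446.4837646484375, -254.3213348388672), 69.84557342529297)
(11138, 2)
t 16.53 tcp [ 450.8 -254.9  103.6] yawY -19.7 tilt [-0.046  0.011] F [-0.2  0.1 -3.3] op 0.547 j [-0.51  0.4  -0.12  1.1  -0.01  1.41]
```

The mouth, corrected for tilt, puts the foot at (447,-256) against the wheel centre at (446.5,-254). Lowering the last 5 mm.

```bash
python3 -m crank '[-1,0.0015,0,0,0,-1,0.0015,0,0,0,-1,0.001,0,0,0,-1,0.001,0,0,0,-1,0,0,0,0,-1,0,0,0,0,-1,0,0,0,0,-1,0,0,0,0]' >/dev/null
python3 -c "
from h import *
info()"

```

```text
t 17.2 tcp [ 450.9 -255.1   99.7] yawY -19.7 tilt [-0.044  0.01 ] F [-0.3 -1.2 -2.4] op 0.545 j [-0.51  0.4  -0.12  1.09 -0.01  1.41]
```

```bash
python3 -m crank '[-1,0.001,0,0,0,-1,0.0005,0,0,0,-1,0.0,0,0,0,-1,0,0,0,0,-1,0,0,0,0,-1,0,0,0,0,-1,0,0,0,0,-1,0,0,0,0]' >/dev/null
python3 -c "
from h import *
info()"

```

```text
t 17.87 tcp [ 450.9 -255.1   99.6] yawY -19.7 tilt [-0.044  0.009] F [-0.9  0.8 -1. ] op 0.547 j [-0.51  0.4  -0.13  1.09 -0.01  1.41]
```

```bash
python3 -m crank '[-1,0.001,0,0,0,-1,0.001,0,0,0,-1,0.0005,0,0,0,-1,0,0,0,0,-1,0,0,0,0,-1,0,0,0,0,-1,0,0,0,0,-1,0,0,0,0]' >/dev/null
python3 -c "
from h import *
info()"

```

```text
t 18.53 tcp [ 450.9 -255.2   99.6] yawY -19.7 tilt [-0.042  0.008] F [-1.1  1.   1.7] op 0.549 j [-0.51  0.4  -0.13  1.08 -0.01  1.41]
```

```bash
python3 -m crank '[0.12,0,0,0,0,0.2,0,0,0,0,0.4,0,0,0,0,0.8,0,0,0,0,1,0,0,0,0,1,0,0,0,0,1,0,0,0,0,1,0,0,0,0]' >/dev/null
python3 - <<'E'
from h import *
info(); f=grab('wrist','w12')
P=circ(f,450,-256,130,45,lambda h:h[...,0]>=0,124,137); print('pot',cv2.minEnclosingCircle(P))
E
```

```text
t 19.2 tcp [ 452.3 -256.1   99.3] yawY -19.7 tilt [-0.04   0.007] F [-0.3 -0.3 -0.2] op 0.997 j [-0.51  0.4  -0.13  1.08 -0.01  1.41]
pot ((447.87890625, -254.96673583984375), 24.99921417236328)
```

View pics/w12.png

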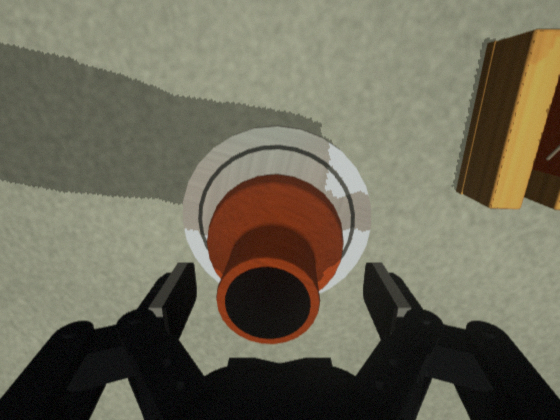

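The pot stands on the wheel, released: mouth at (448,-255) against the wheel centre at (446.5,-254.3). I'll lift and go to the tile.

```bash
python3 -m crank '[1,-0.005,0,0,0,1,-0.01,0,0,0,1,-0.016,0,0,0,1,-0.02,0,0,0,1,-0.02,0,0,0,1,-0.01,0,0,0,1,0,0,0,0,1,0,0,0,0]' >/dev/null
python3 -c "
from h import *
info((615,-260,165))"

```

```text
t 19.92 tcp [ 455.8 -256.7  188.4] yawY -19.7 tilt [-0.039  0.006] F [-0.3 -0.3 -0.6] op 1.0 j [-0.5   0.34  0.02  1.29 -0.01  1.41]
to (615, -260, 165) tool m [ 0.0173  0.1518 -0.0506]
```

```bash
python3 -m crank '[1,0,0.015,-0.004,0,1,0,0.024,-0.007,0,1,0.001,0.028,-0.009,0,1,0.001,0.028,-0.009,0,1,0.001,0.026,-0.009,0,1,0.001,0.016,-0.005,0,1,0.001,0.008,-0.003,0,1,0,0,0,0]' >/dev/null
python3 - <<'E'
from h import *
info((641,-242,150)); f=grab('wrist','w13')
P=circ(f,643,-243,78,65,lambda h:(h[...,1]>90)&(h[...,0]<14),70,90); print('tile',cv2.minAreaRect(P))
P=circ(f,643,-248,44,85,lambda h:(h[...,1]>60)&(h[...,0]>10),39,49); print('rack part',cv2.minAreaRect(P))
E
```

```text
t 20.58 tcp [ 610.  -261.3  172. ] yawY -19.8 tilt [-0.045  0.009] F [ 0.4 -0.5  0.4] op 1.002 j [-0.4   0.64  0.47  1.44 -0.01  1.52]
to (641, -242, 150) tool m [ 0.0208  0.0235 -0.0288]
tile ((643.581298828125, -242.5146484375), (70.51971435546875, 18.505373001098633), 70.10445404052734)
rack part ((620.9033203125, -242.18348693847656), (108.48646545410156, 21.461530685424805), 70.1650619506836)
```

View pics/w13.png

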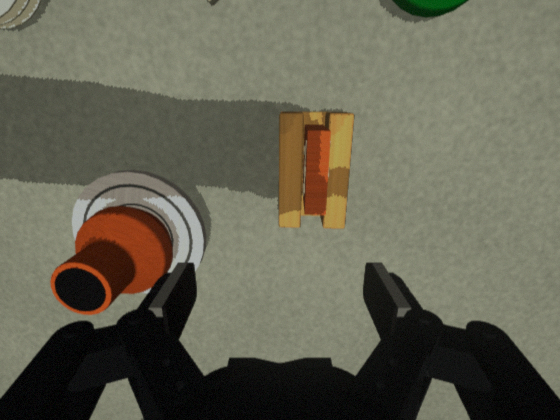

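The tile top is centred at (643.6,-242.5) with its long axis at 70.1°, so the jaws at -20° match. Positioning above it and descending.

```bash
python3 -c "
from h import *
info((643.6,-242.5,140))"; python3 -m crank '[1,0.002,0.008,-0.01,0,1,0.005,0.011,-0.012,0,1,0.009,0.006,-0.007,0,1,0.01,0,0,0,1,0.006,0,0,0,1,0.002,0,0,0,1,0,0,0,0,1,0,0,0,0]' >/dev/null
python3 - <<'E'
from h import *
info((643.6,-242.5,80)); f=grab('wrist','w14')
P=circ(f,643,-243,78,65,lambda h:(h[...,1]>90)&(h[...,0]<14),70,90); print('tile',cv2.minAreaRect(P))
E
```

```text
t 20.63 tcp [ 609.  -261.3  171.9] yawY -19.8 tilt [-0.047  0.009] F [-0.8 -0.  -0. ] op 1.001 j [-0.4   0.64  0.47  1.44 -0.01  1.52]
to (643.6, -242.5, 140) tool m [ 0.0304  0.0276 -0.0296]
t 21.3 tcp [ 637.2 -240.5  131.9] yawY -20.0 tilt [-0.054  0.011] F [ 1.   0.7 -0.3] op 0.998 j [-0.36  0.71  0.48  1.4  -0.01  1.56]
to (643.6, -242.5, 80) tool m [ 0.0514  0.0095 -0.0007]
tile ((644.2098388671875, -242.24996948242188), (71.53862762451172, 18.02316665649414), 70.19317626953125)
```

View pics/w14.png

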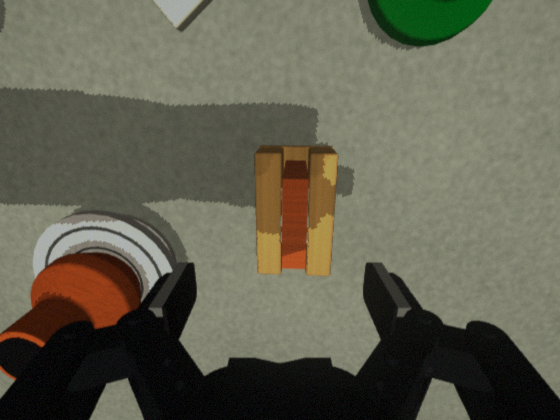

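```bash
python3 -m crank '[1,0.012,0.005,0,0,1,0.012,0.003,0,0,1,0.01,0.002,0,0,1,0.01,0,0,0,1,0.004,0,0,0,1,0.002,0,0,0,1,0,0,0,0,1,0,0,0,0]' >/dev/null
python3 - <<'E'
from h import *
info((644,-242.3,51)); f=grab('wrist','w15')
P=circ(f,643,-243,78,65,lambda h:(h[...,1]>90)&(h[...,0]<14),70,90); print('tile',cv2.minAreaRect(P))
E
```

```text
t 22.02 tcp [ 643.7 -245.1   75.9] yawY -20.1 tilt [-0.054  0.011] F [-0.4 -0.4  0.1] op 1.001 j [-0.36  0.75  0.42  1.29 -0.01  1.56]
to (644, -242.3, 51) tool m [ 0.0249  0.0006 -0.0029]
tile ((644.01708984375, -241.71981811523438), (72.50401306152344, 18.233543395996094), 69.6945571899414)
```

View pics/w15.png

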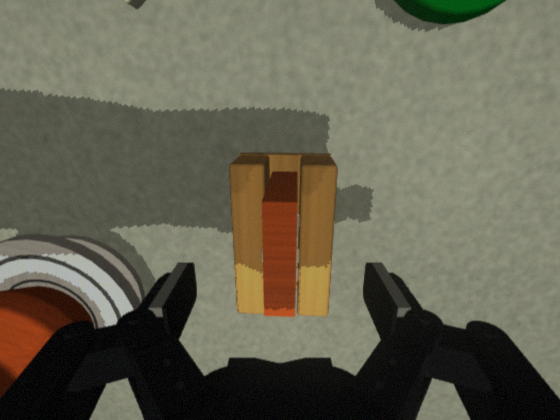

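```bash
python3 -m crank '[1,0.006,0.001,-0.0015,0,1,0.006,0.0005,-0.001,0,1,0.005,0,0,0,1,0.002,0,0,0,1,0,0,0,0,1,0,0,0,0,1,0,0,0,0,1,0,0,0,0]' >/dev/null
python3 - <<'E'
from h import *
info((644,-242,51)); f=grab('wrist','w16')
E
```

```text
t 22.73 tcp [ 646.3 -242.9   56.8] yawY -20.1 tilt [-0.05  0.01] F [ 1.   0.1 -0.7] op 1.001 j [-0.36  0.77  0.4   1.25 -0.01  1.57]
to (644, -242, 51) tool m [ 0.006  -0.0022 -0.0001]
```

View pics/w16.png

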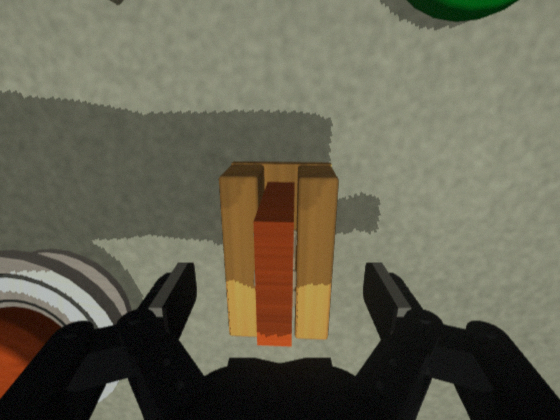

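```bash
python3 -m crank '[1,0.003,-0.002,0,0,1,0.002,-0.001,0,0,1,0.001,0,0,0,0.2,0,0,0,0,-1,0,0,0,0,-1,0,0,0,0,-1,0,0,0,0,-1,0,0,0,0]' 60 >/dev/null
python3 - <<'E'
from h import *
info((644,-242,51)); f=grab('wrist','w17')
s=env.state();print('tool shift for +10mm world z',rot(s['tool_rot']).inv().apply([0,0,.01]))
E
```

```text
t 23.45 tcp [ 643.2 -241.9   51.2] yawY -20.1 tilt [-0.049  0.009] F [-0.2 -0.9 -0.9] op 0.299 j [-0.36  0.77  0.38  1.23 -0.01  1.57]
to (644, -242, 51) tool m [ 0.0002  0.0008 -0.0002]
tool shift for +10mm world z [-9.98764222e-03 -4.90384573e-04  8.07832430e-05]
```

View pics/w17.png

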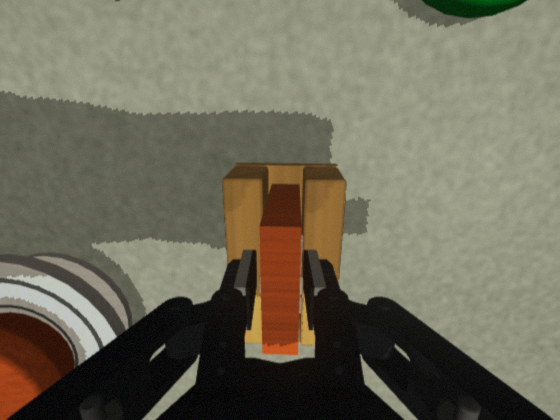

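```bash
python3 -m crank '[-1,0,0,0,0,-1,0,0,0,0,-1,0,0,0,0,-1,0,0,0,0,-1,0,0,0,0,-1,0,0,0,0,-1,0,0,0,0,-1,0,0,0,0]' 60 >/dev/null
python3 - <<'E'
from h import *
info((644,-242,51)); f=grab('wrist','w18')
E
```

```text
t 24.17 tcp [ 643.9 -242.2   51.7] yawY -20.1 tilt [-0.048  0.009] F [-0.6 -0.9  0.3] op 0.199 j [-0.36  0.77  0.38  1.23 -0.01  1.57]
to (644, -242, 51) tool m [ 0.0007  0.0001 -0.0002]
```

View pics/w18.png

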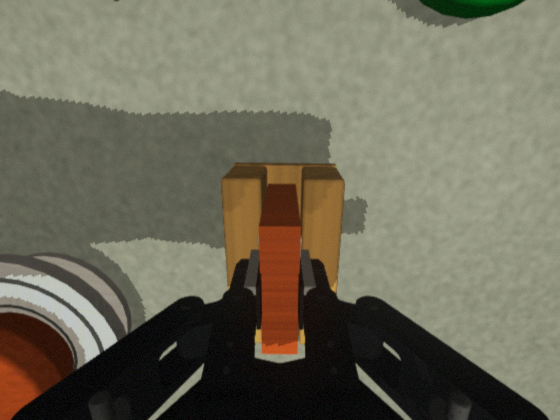

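The opening of 0.2 matches 18 mm, so the tile is gripped. Drawing it straight up.

```bash
python3 -m crank '[-1,-0.004,-0.0002,0,0,-1,-0.006,-0.0003,0,0,-1,-0.008,-0.0004,0,0,-1,-0.008,-0.0004,0,0,-1,-0.008,-0.0004,0,0,-1,-0.008,-0.0004,0,0,-1,-0.008,-0.0004,0,0,-1,-0.004,0,0,0]' 80 >/dev/null
python3 - <<'E'
from h import *
info((643,-242,150)); f=grab('wrist','w19'); grab('scene','s5')
E
```

```text
t 24.88 tcp [ 643.5 -241.5  109.7] yawY -20.1 tilt [-0.05  0.01] F [ 0.  -0.  -1.4] op 0.192 j [-0.36  0.73  0.46  1.35 -0.01  1.57]
to (643, -242, 150) tool m [-0.0402 -0.0023  0.0009]
```

View pics/s5.png

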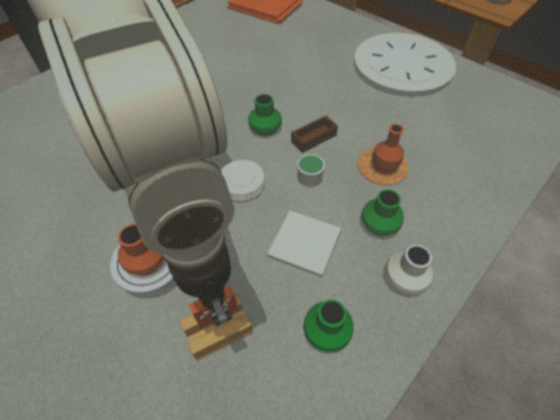

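```bash
python3 -m crank '[-1,-0.008,-0.0004,0,0,-1,-0.01,-0.0004,0,0,-1,-0.01,-0.0004,0,0,-1,-0.01,-0.0004,0,0,-1,-0.006,0,0,0,-1,-0.002,0,0,0,-1,0,0,0,0,-1,0,0,0,0]' >/dev/null
python3 - <<'E'
from h import *
info((451,252,150))
E
```

```text
t 25.65 tcp [ 643.8 -241.2  160. ] yawY -20.1 tilt [-0.051  0.01 ] F [ 0.2 -0.2 -1.4] op 0.195 j [-0.35  0.71  0.55  1.47 -0.01  1.57]
to (451, 252, 150) tool m [ 0.0247 -0.3495 -0.3971]
```

```bash
python3 -m crank '[-1,0,-0.01,-0.011,0,-1,0,-0.018,-0.02,0,-1,0.001,-0.022,-0.025,0,-1,0.001,-0.024,-0.027,0,-1,0.001,-0.024,-0.027,0,-1,0.001,-0.024,-0.027,0,-1,0.001,-0.024,-0.027,0,-1,0.001,-0.024,-0.027,0]' >/dev/null
python3 - <<'E'
from h import *
info((451,252,150))
E
```

```text
t 26.32 tcp [546.2  -3.  154.3] yawY -21.0 tilt [-0.055  0.009] F [ 0.8  0.1 -1.2] op 0.195 j [-0.01  0.42  0.05  1.26  0.01  1.93]
to (451, 252, 150) tool m [ 0.0117 -0.1796 -0.2042]
```

```bash
python3 -m crank '[-1,0,-0.024,-0.027,-0.02,-1,0,-0.024,-0.027,-0.02,-1,0,-0.024,-0.027,-0.02,-1,0,-0.022,-0.026,-0.02,-1,0,-0.02,-0.022,-0.02,-1,0,-0.012,-0.014,-0.02,-1,0,-0.004,-0.005,0,-1,0,0,0,0]' >/dev/null
python3 - <<'E'
from h import *
info((451,252,120)); f=grab('wrist','w20')
E
```

```text
t 26.98 tcp [457.5 191.9 157.9] yawY -13.2 tilt [-0.061  0.009] F [-0.3 -0.3 -1.9] op 0.195 j [ 0.38  0.32 -0.09  1.22  0.03  2.18]
to (451, 252, 120) tool m [ 0.0387 -0.0177 -0.0572]
```

View pics/w20.png

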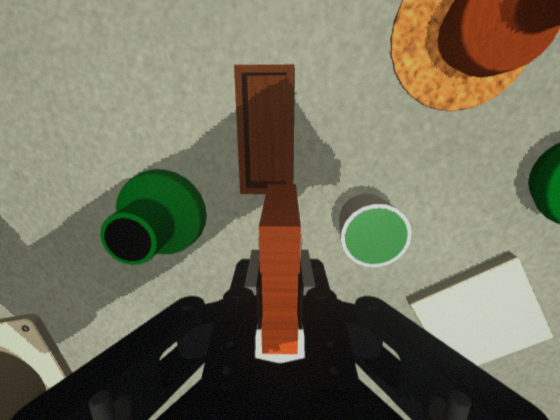

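The holder is in view and lined up with the held tile. Its corners are near (235,66), (294,65), (293,192) and (241,194).

```bash
python3 - <<'E'
from h import *
f=grab('wrist')
Q=np.array([onplane(f,u,v,34)[:2] for u,v in((235,66),(294,65),(293,192),(241,194))]); print(Q.round(1),Q.mean(0), np.linalg.norm(np.diff(Q,axis=0),axis=1))
hsv=cv2.cvtColor(f['color'],cv2.COLOR_BGR2HSV).astype(int)
P=circ(f,450,252,34,90,lambda h:(h[...,1]>90)&(h[...,0]<20)&(h[...,2]>0),-2,40)
r=cv2.minAreaRect(P);print(r)
# tile top in hand
print('tile top far edge',onplane(f,281,186,162).round(1))
info((450,252,120))
E
```

```text
[[439.4 311.4]
 [487.2 300.6]
 [463.1 194.7]
 [414.2 203.3]] [450.9936745  252.49552509] [ 48.95325693 108.5465607   49.58625333]
((449.66845703125, 252.4808349609375), (113.15812683105469, 50.35215759277344), 76.87716674804688)
tile top far edge [468.4 235.4 162. ]
t 27.08 tcp [458.4 190.4 157.8] yawY -13.4 tilt [-0.061  0.009] F [-0.2 -0.  -1.6] op 0.197 j [ 0.37  0.32 -0.09  1.22  0.03  2.18]
to (450, 252, 120) tool m [ 0.0388 -0.02   -0.0582]
```

```bash
python3 -c "
from h import *
f=grab('wrist');print('far edge',onplane(f,281,186,184).round(1))
info((452.5,252,120))"; python3 -m crank '[-1,0,-0.005,-0.015,0,-1,0,-0.006,-0.018,0,-1,0,-0.004,-0.013,0,-1,0,-0.002,-0.007,0,-1,0.006,0,0,0,-1,0.006,0,0,0,-1,0,0,0,0,-1,0,0,0,0]' >/dev/null
python3 - <<'E'
from h import *
info((452.5,252,52)); f=grab('wrist','w21'); f=grab('side'); cv2.imwrite('pics/d3.png',f['color'])
E
```

```text
far edge [471.7 240.1 184. ]
t 27.13 tcp [458.8 189.9 157.8] yawY -13.4 tilt [-0.061  0.009] F [ 0.5 -0.  -1.2] op 0.196 j [ 0.37  0.32 -0.09  1.22  0.03  2.18]
to (452.5, 252, 120) tool m [ 0.0387 -0.0182 -0.0592]
t 27.8 tcp [459.2 236.8 143.8] yawY -14.5 tilt [-0.061  0.005] F [-0.3  0.7 -1.2] op 0.195 j [ 0.46  0.37 -0.05  1.2   0.03  2.28]
to (452.5, 252, 52) tool m [ 0.0921 -0.0048 -0.014 ]
```

View pics/w21.png

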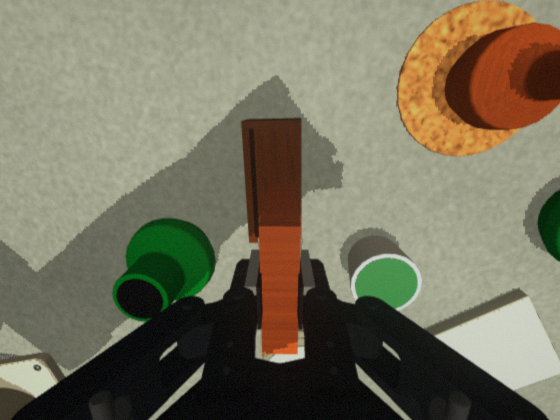

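View pics/d3.png

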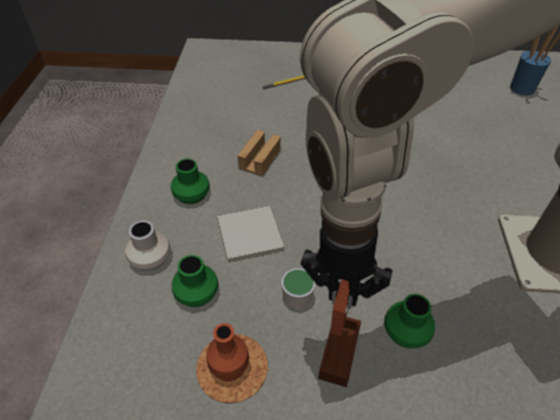

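```bash
python3 -c "
from h import *
f=grab('wrist'); s=env.state(); p=np.array(s['eef_pos'])
M=rot(s['tool_rot'])
for v in (264,266): 
  q=onplane(f,281,v,p[2]+26); print(v,q.round(1),'tool',M.inv().apply(q-p).round(1))
hsv=cv2.cvtColor(f['color'],cv2.COLOR_BGR2HSV); print([(v,tuple(hsv[v,281])) for v in range(215,280,4)])
q=onplane(f,281,226,p[2]-44);print('bottom edge',M.inv().apply(q-p).round(1))
q=onplane(f,281,354,p[2]+26);print('near edge',M.inv().apply(q-p).round(1))
info((452.5,252,110))"
```

```text
264 [464.4 251.5 170.3] tool [-26.2  -0.1 -14.9]
266 [464.2 250.6 170.3] tool [-26.2  -0.1 -13.9]
[(215, (np.uint8(10), np.uint8(188), np.uint8(84))), (219, (np.uint8(8), np.uint8(179), np.uint8(84))), (223, (np.uint8(9), np.uint8(181), np.uint8(83))), (227, (np.uint8(9), np.uint8(209), np.uint8(151))), (231, (np.uint8(9), np.uint8(198), np.uint8(157))), (235, (np.uint8(8), np.uint8(197), np.uint8(157))), (239, (np.uint8(8), np.uint8(203), np.uint8(147))), (243, (np.uint8(10), np.uint8(207), np.uint8(153))), (247, (np.uint8(8), np.uint8(199), np.uint8(156))), (251, (np.uint8(9), np.uint8(202), np.uint8(154))), (255, (np.uint8(9), np.uint8(208), np.uint8(151))), (259, (np.uint8(10), np.uint8(209), np.uint8(151))), (263, (np.uint8(9), np.uint8(199), np.uint8(149))), (267, (np.uint8(9), np.uint8(205), np.uint8(154))), (271, (np.uint8(9), np.uint8(204), np.uint8(154))), (275, (np.uint8(9), np.uint8(195), np.uint8(150))), (279, (np.uint8(9), np.uint8(207), np.uint8(161)))]
bottom edge [44.   0.2 -3.7]
near edge [-25.7  -0.   36.9]
t 27.95 tcp [459.3 237.2 144.3] yawY -14.5 tilt [-0.06   0.006] F [-0.1 -0.2 -1.4] op 0.196 j [ 0.46  0.37 -0.05  1.2   0.03  2.28]
to (452.5, 252, 110) tool m [ 0.0347 -0.0082 -0.0129]
```

```bash
python3 -m crank '[-1,0.0,-0.002,-0.006,-0.012,-1,0.008,-0.002,-0.006,-0.012,-1,0.012,-0.001,-0.003,0,-1,0.012,0,0,0,-1,0.01,0,0,0,-1,0.004,0,0,0,-1,0,0,0,0,-1,0,0,0,0]' >/dev/null
python3 - <<'E'
from h import *
info((452.5,252,52)); f=grab('wrist','w22'); f=grab('side'); cv2.imwrite('pics/d4.png',cv2.resize(f['color'][240:400,270:450],None,fx=3,fy=3))
E
```

```text
t 28.62 tcp [455.8 257.8  96.6] yawY -12.7 tilt [-0.056  0.009] F [-0.5  0.7 -1.6] op 0.195 j [ 0.49  0.42 -0.11  1.09  0.03  2.29]
to (452.5, 252, 52) tool m [0.0446 0.0006 0.0062]
```

View pics/d4.png

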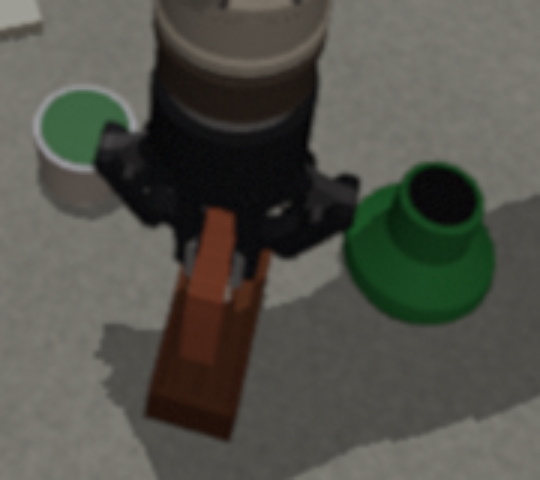

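View pics/w22.png

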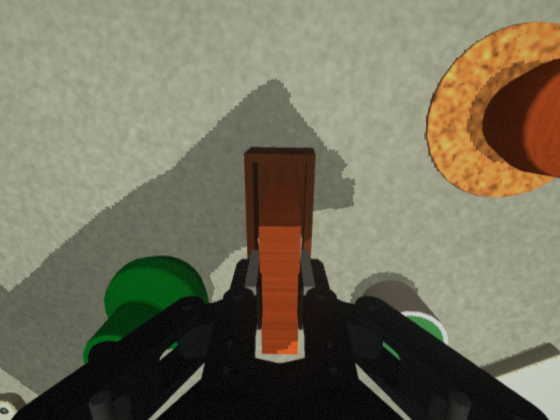

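```bash
python3 -m crank '[-1,0.004,0,0.003,0,-1,0.006,0,0.001,0,-1,0.008,0,0,0,-1,0.008,0,0,0,-1,0.006,0,0,0,-1,0.003,0,0,0,-1,0,0,0,0,-1,0,0,0,0]' >/dev/null
python3 - <<'E'
from h import *
info((452.5,254,52)); f=grab('wrist','w23'); f=grab('side'); cv2.imwrite('pics/d5.png',cv2.resize(f['color'][240:400,270:450],None,fx=3,fy=3))
E
```

```text
t 29.38 tcp [454.1 253.9  59.6] yawY -12.8 tilt [-0.053  0.01 ] F [ 0.3  0.9 -1.8] op 0.194 j [ 0.49  0.45 -0.17  0.99  0.03  2.28]
to (452.5, 254, 52) tool m [ 0.0077 -0.0012  0.0002]
```

View pics/d5.png

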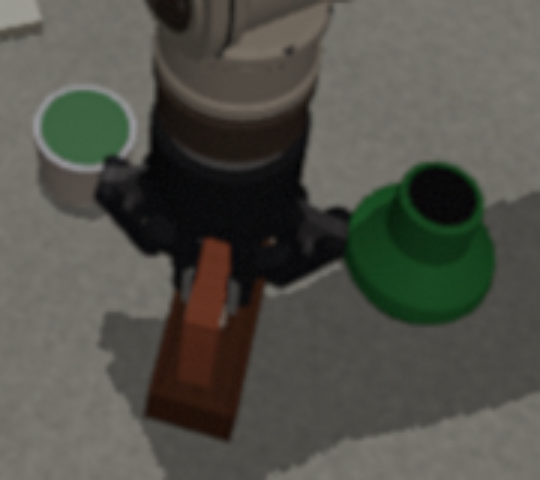

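View pics/w23.png

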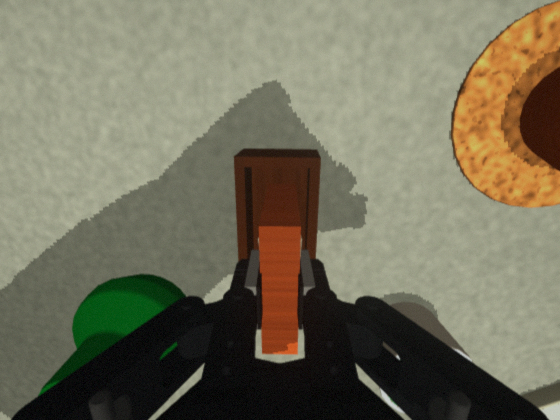

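The tile is inside the trough with room on both sides. Lowering the last few millimetres to the floor.

```bash
python3 -m crank '[-1,0.003,0,0,0,-1,0.003,0,0,0,-1,0.002,0,0,0,-1,0.001,0,0,0,-1,0.0005,0,0,0,-1,0,0,0,0,-1,0,0,0,0,-1,0,0,0,0]' >/dev/null
python3 -c "
from h import *
info((452.5,254,50))"
```

```text
t 30.15 tcp [454.9 254.8  50.7] yawY -12.8 tilt [-0.05   0.012] F [-0.7 -0.  -0.9] op 0.194 j [ 0.49  0.46 -0.18  0.97  0.03  2.28]
to (452.5, 254, 50) tool m [ 0.0008 -0.0021  0.0013]
```

```bash
python3 -m crank '[-1,0.001,0,0,0,-1,0.001,0,0,0,-1,0,0,0,0,-1,0,0,0,0,-0.5,0,0,0,0,-0.3,0,0,0,0,-0.2,0,0,0,0,-0.2,0,0,0,0]' >/dev/null
python3 -c "
from h import *
info((452.5,254,50));grab('wrist','w24')"
```

```text
t 30.82 tcp [455.9 255.5  50.5] yawY -12.8 tilt [-0.047  0.014] F [ 0.4 -0.5 -0.1] op 0.403 j [ 0.49  0.46 -0.18  0.96  0.03  2.28]
to (452.5, 254, 50) tool m [ 0.0006 -0.0029  0.0022]
```

View pics/w24.png

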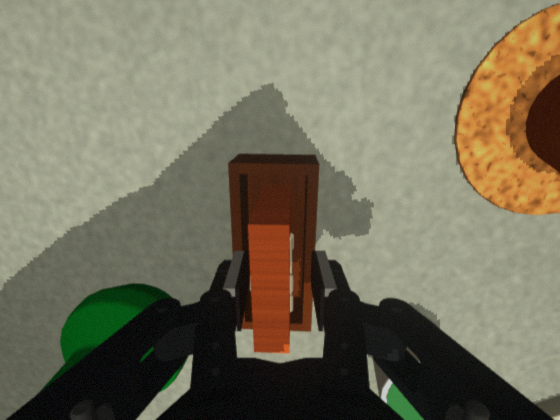

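The tile stands in the holder and the jaws are clear of it. Raising.

```bash
python3 -m crank '[0,0,0,0,0,0,-0.004,0,0,0,0,-0.01,0,0,0,0.1,-0.018,0,0,0,0.5,-0.022,0,0,0,1,-0.022,0,0,0,1,-0.022,0,0,0,1,-0.015,0,0,0]' >/dev/null
python3 -m crank '[1,-0.02,0,0,0.03,1,-0.02,0,0,0.03,1,-0.012,0,0,0.03,1,-0.005,0,0,0.03,1,0,0,0,0,1,0,0,0,0,1,0,0,0,0,1,0,0,0,0]' >/dev/null
python3 - <<'E'
from h import *
info((639.5,292,200)); f=grab('wrist','w25'); f=grab('side','d6')
E
```

```text
t 32.2 tcp [463.9 252.4 238.9] yawY -19.9 tilt [-0.041  0.017] F [-0.4  0.3 -0.2] op 1.004 j [0.48 0.32 0.13 1.41 0.03 2.4 ]
to (639.5, 292, 200) tool m [ 0.0323  0.1533 -0.0968]
```

View pics/d6.png

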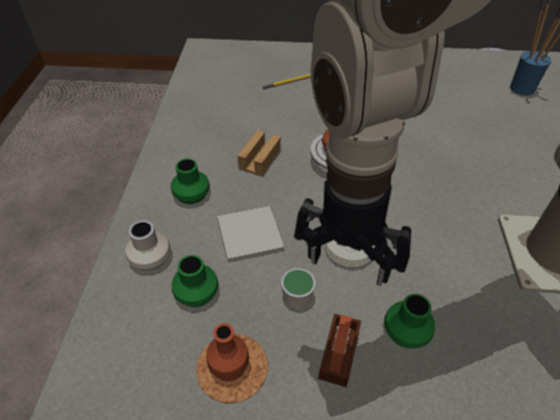

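View pics/w25.png

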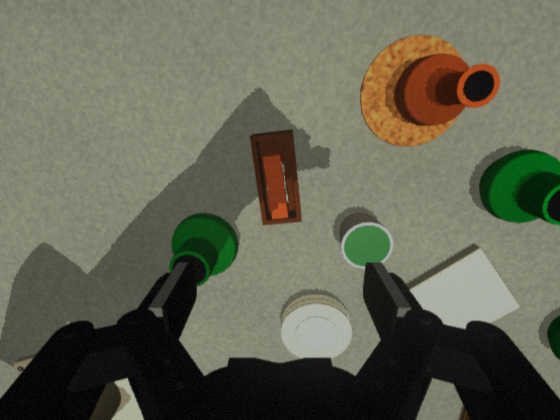

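```bash
python3 - <<'E'
from h import *
f=grab('wrist')
P=circ(f,450,252,76,70,lambda h:(h[...,1]>90)&(h[...,0]<14),68,86); r=cv2.minAreaRect(P);print('tile',r)
Ph=circ(f,450,252,34,90,lambda h:(h[...,1]>60)&(h[...,0]<25),28,40); print('rim',cv2.minAreaRect(Ph))
a=np.radians(76.9); u=np.array([np.cos(a),np.sin(a)]); d=np.array(r[0])-[450.3,252.5]; print('along y',d@u,'along x',d@[u[1],-u[0]])
E
```

```text
tile ((452.47381591796875, 256.13421630859375), (71.10772705078125, 19.480369567871094), 76.99110412597656)
rim ((450.1186828613281, 254.13479614257812), (112.1942138671875, 50.01503372192383), 76.89559173583984)
along y 4.0323375643985635 along x 1.293544583539088
```

The tile is well within the holder: offsets of 4 mm along and 1.3 mm across, and upright. Back to the vase.

```bash
python3 -m crank '[1,0.002,0.012,-0.008,0,1,0.004,0.022,-0.014,0,1,0.005,0.026,-0.016,0,1,0.005,0.026,-0.016,0,1,0.005,0.024,-0.015,0,1,0.004,0.016,-0.010,0,1,0.002,0.008,-0.005,0,1,0,0,0,0]' >/dev/null
python3 - <<'E'
from h import *
info((639.5,292,160)); f=grab('wrist','w26')
P=circ(f,640,292,124,40,lambda h:h[...,0]>=0,117,132); print('vase',cv2.minEnclosingCircle(P))
E
```

```text
t 33.02 tcp [620.  286.8 197.9] yawY -19.7 tilt [-0.051  0.013] F [-1.  -0.  -0.2] op 0.999 j [0.42 0.68 0.6  1.53 0.03 2.33]
to (639.5, 292, 160) tool m [ 0.0369  0.0186 -0.0116]
vase ((639.8438720703125, 293.061767578125), 16.360393524169922)
```

View pics/w26.png

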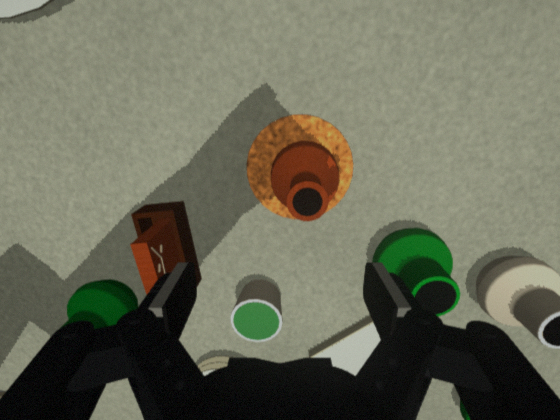

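```bash
python3 -m crank '[1,0.002,0.008,-0.006,0,1,0.004,0.008,-0.006,0,1,0.008,0.003,-0.002,0,1,0.01,0,0,0,1,0.01,0,0,0,1,0.004,0,0,0,1,0,0,0,0,1,0,0,0,0]' >/dev/null
python3 - <<'E'
from h import *
info((640,293,150),(640,293,82)); f=grab('wrist','w27')
P=circ(f,640,292,124,40,lambda h:h[...,0]>=0,117,132); print('vase',cv2.minEnclosingCircle(P))
E
```

```text
t 33.73 tcp [633.6 293.2 156.9] yawY -19.6 tilt [-0.058  0.01 ] F [-0.2  0.1  0.7] op 1.0 j [0.42 0.73 0.59 1.48 0.03 2.33]
to (640, 293, 150) tool m [ 0.0065  0.0065 -0.002 ]
to (640, 293, 82) tool m [ 0.0744  0.0105 -0.0027]
vase ((640.1463623046875, 292.9736633300781), 16.514572143554688)
```

View pics/w27.png

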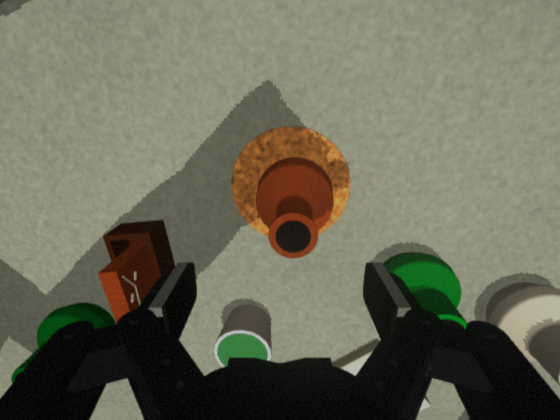

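```bash
python3 -m crank '[1,0.01,0.003,-0.001,0,1,0.012,0.003,-0.001,0,1,0.013,0.002,0,0,1,0.012,0.001,0,0,1,0.007,0.0,0,0,1,0.004,0,0,0,1,0,0,0,0,1,0,0,0,0]' >/dev/null
python3 - <<'E'
from h import *
info((640,293,82)); f=grab('wrist','w28')
P=circ(f,640,292,124,40,lambda h:h[...,0]>=0,117,132); print('vase',cv2.minEnclosingCircle(P))
E
```

```text
t 34.45 tcp [641.3 293.   95. ] yawY -19.6 tilt [-0.054  0.012] F [-0.  -0.   0.2] op 0.998 j [0.41 0.77 0.5  1.35 0.03 2.33]
to (640, 293, 82) tool m [ 0.0131 -0.0005  0.0004]
vase ((640.3261108398438, 293.82977294921875), 17.170814514160156)
```

View pics/w28.png

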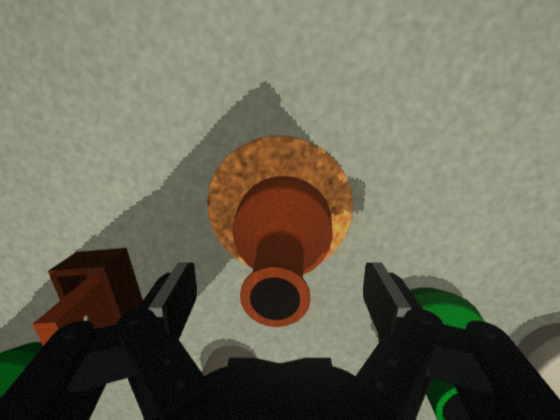

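```bash
python3 -m crank '[1,0.005,0,0,0,1,0.004,0,0,0,1,0.003,0,0,0,0.2,0.001,0,0,0,-0.5,0,0,0,0,-1,0,0,0,0,-1,0,0,0,0,-1,0,0,0,0]' 40 >/dev/null
python3 - <<'E'
from h import *
info((640,293,82)); f=grab('wrist','w29')
E
```

```text
t 35.17 tcp [642.2 294.1  84. ] yawY -19.6 tilt [-0.049  0.014] F [ 1.2 -0.   0.4] op 0.339 j [0.42 0.77 0.48 1.32 0.03 2.33]
to (640, 293, 82) tool m [ 0.002  -0.0016  0.0017]
```

View pics/w29.png

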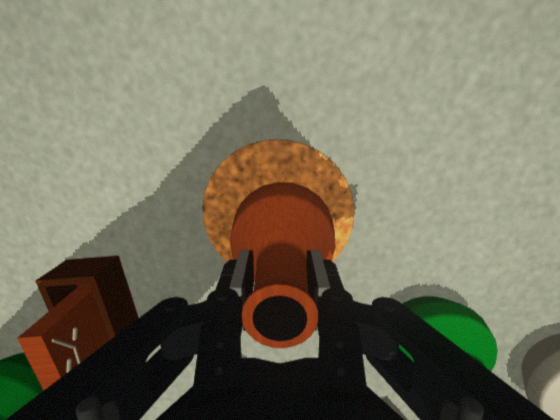

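```bash
python3 -m crank '[-1,0,0,0,0,-1,0,0,0,0,-1,0,0,0,0,-1,-0.004,0,0,0,-1,-0.01,0,0,0,-1,-0.015,0,0,0,-1,-0.018,0,0,0,-1,-0.018,0,0,0]' 60 >/dev/null
python3 -m crank '[-1,-0.018,0,0,0,-1,-0.018,0,0,0,-1,-0.018,0,0,0,-1,-0.008,0,0,0,-1,0,0,0,0,-1,0,0,0,0,-1,0,0,0,0,-1,0,0,0,0]' 60 >/dev/null
python3 - <<'E'
from h import *
info((640,-3,190)); f=grab('side','d7')
E
```

```text
t 36.55 tcp [646.  291.1 217.4] yawY -19.6 tilt [-0.057  0.011] F [-1.1  0.  -2.8] op 0.325 j [0.41 0.75 0.79 1.65 0.03 2.32]
to (640, -3, 190) tool m [0.0245 0.0944 0.2789]
```

View pics/d7.png

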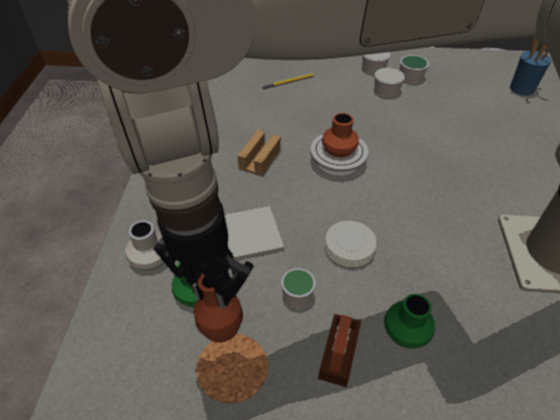

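The vase is held 137 mm up; the pot on the wheel and the tile in the holder both look right. Carrying to the batt.

```bash
python3 -m crank '[-1,0,0.004,0.011,0,-1,0,0.007,0.021,0,-1,0.002,0.011,0.032,0,-1,0.002,0.012,0.036,0,-1,0.002,0.012,0.036,0,-1,0.002,0.012,0.036,0,-1,0.002,0.011,0.034,0,-1,0.001,0.009,0.027,0]' >/dev/null
python3 -c "
from h import *
info((642.5,-4,180))"
```

```text
t 37.27 tcp [636.   46.  192.5] yawY -18.6 tilt [-0.073  0.01 ] F [ 0.2 -0.6 -1.9] op 0.331 j [0.07 0.6  0.45 1.49 0.01 1.96]
to (642.5, -4, 180) tool m [0.0115 0.023  0.0451]
```

```bash
python3 -m crank '[-1,0.001,0.007,0.016,0.01,-1,0.001,0.007,0.013,0.01,-1,0.002,0.005,0.008,0,-1,0.004,0.003,0.004,0,-1,0.006,0,0,0,-1,0.006,0,0,0,-1,0.003,0,0,0,-1,0,0,0,0]' >/dev/null
python3 - <<'E'
from h import *
info((643.5,-4,95)); f=grab('wrist','w30')
E
```

```text
t 37.93 tcp [637.   -8.2 160.5] yawY -20.3 tilt [-0.085  0.01 ] F [-0.5 -0.6 -1.6] op 0.334 j [-0.02  0.62  0.4   1.44  0.01  1.91]
to (643.5, -4, 95) tool m [ 0.0647  0.01   -0.0075]
```

View pics/w30.png

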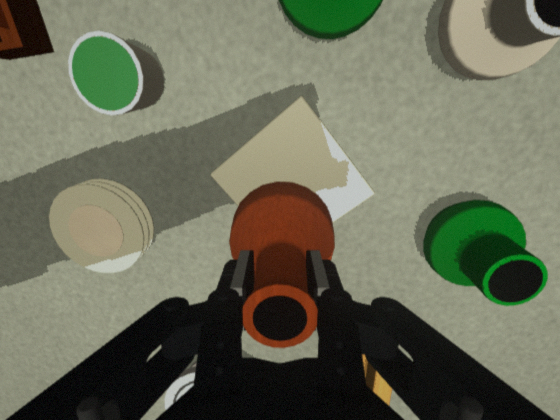

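The tool has picked up about 0.085 rad of tilt. It creeps back while standing still and there is plenty of time, so I'll lower close to the batt and let it recover.

```bash
python3 -m crank '[-1,0.008,0.004,-0.003,0,-1,0.01,0.003,-0.003,0,-1,0.01,0.002,-0.001,0,-1,0.008,0.001,0,0,-1,0.004,0,0,0,-1,0,0,0,0,-1,0,0,0,0,-1,0,0,0,0]' >/dev/null
python3 -c "
from h import *
info((643.5,-4,95))"
for i in 1 2 3; do python3 -m crank '[-1,0,0,0,0,-1,0,0,0,0,-1,0,0,0,0,-1,0,0,0,0,-1,0,0,0,0,-1,0,0,0,0,-1,0,0,0,0,-1,0,0,0,0]' >/dev/null; done
python3 -c "
from h import *
info((643.5,-4,95))"
```

```text
t 38.65 tcp [ 6.461e+02 -4.000e-01  1.143e+02] yawY -20.0 tilt [-0.086  0.01 ] F [-0.2 -0.3 -2.1] op 0.329 j [-0.    0.67  0.36  1.35  0.01  1.91]
to (643.5, -4, 95) tool m [0.0194 0.0004 0.0038]
t 40.65 tcp [647.4  -1.1 117.1] yawY -20.0 tilt [-0.081  0.01 ] F [-0.4  0.2 -2.3] op 0.334 j [-0.01  0.66  0.36  1.35  0.01  1.91]
to (643.5, -4, 95) tool m [ 0.0223 -0.0009  0.0036]
```

```bash
for i in 1 2 3 4 5 6 7 8 9 10; do python3 -m crank '[-1,0,0,0,0,-1,0,0,0,0,-1,0,0,0,0,-1,0,0,0,0,-1,0,0,0,0,-1,0,0,0,0,-1,0,0,0,0,-1,0,0,0,0]' >/dev/null; done
python3 -c "
from h import *
info((643.5,-4,95))"
```

```text
t 47.32 tcp [647.4  -1.1 117.1] yawY -20.0 tilt [-0.081  0.01 ] F [-0.5  0.2 -1.8] op 0.33 j [-0.01  0.66  0.36  1.35  0.01  1.91]
to (643.5, -4, 95) tool m [ 0.0223 -0.0009  0.0036]
```

Standing still has stopped helping. I'll touch down gently, let the contact ease the tilt, and release slowly.

```bash
python3 -m crank '[-1,0.004,-0.0003,0.001,0,-1,0.004,-0.0003,0.001,0,-1,0.003,0,0.001,0,-1,0.002,0,0.0005,0,-1,0.001,0,0,0,-1,0,0,0,0,-1,0,0,0,0,-1,0,0,0,0]' >/dev/null
python3 - <<'E'
from h import *
info((644.5,-4.3,97)); f=grab('wrist','w31'); s=env.state()
P=circ(f,638,-3,15,100,lambda h:(h[...,1]<60)&(h[...,2]>90),9,22); print('batt',cv2.minAreaRect(P))
P=circ(f,s['eef_pos'][0],s['eef_pos'][1],138,30,lambda h:(h[...,2]>0),0,0+200); 
E
```

```text
t 47.98 tcp [643.5  -4.5 100.9] yawY -20.0 tilt [-0.083  0.01 ] F [-0.7 -0.3 -1.6] op 0.332 j [-0.01  0.67  0.33  1.31  0.01  1.91]
to (644.5, -4.3, 97) tool m [ 0.0038  0.0011 -0.0006]
batt ((637.9955444335938, -2.7111053466796875), (119.12670135498047, 118.89702606201172), 19.220352172851562)
```

View pics/w31.png

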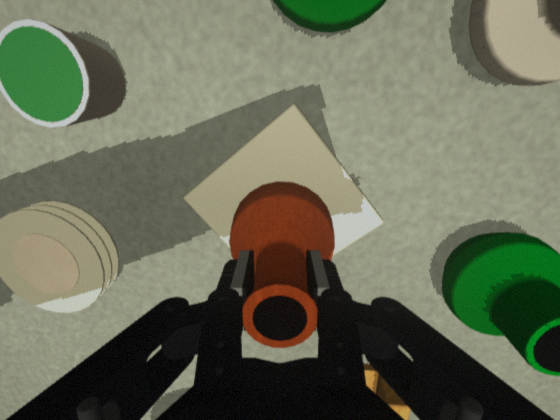

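```bash
python3 -c "
from h import *
f=grab('wrist'); s=env.state(); q=onplane(f,280,315,141); a=rot(s['tool_rot']).as_matrix()[:,0]; print(q, 'foot', q+120*a)"
python3 -m crank '[-1,0.0015,0.0005,0,0,-1,0.001,0.0005,0,0,-1,0.001,0,0,0,-1,0.0005,0,0,0,-1,0,0,0,0,-1,0,0,0,0,-1,0,0,0,0,-1,0,0,0,0]' >/dev/null
python3 -c "
from h import *
info((644.5,-4.3,97))"
```

```text
[645.98660208  -5.94416199 141.        ] foot [636.07230008  -4.78373645  21.41588722]
t 48.75 tcp [644.8  -4.7  97.1] yawY -20.0 tilt [-0.082  0.01 ] F [ 0.5 -1.1 -1.9] op 0.335 j [-0.01  0.67  0.32  1.3   0.01  1.91]
to (644.5, -4.3, 97) tool m [ 0.0001 -0.0004 -0.0002]
```

```bash
python3 -m crank '[-1,0.001,0,0,0,-1,0.0005,0,0,0,-1,0,0,0,0,-1,0,0,0,0,-1,0,0,0,0,-1,0,0,0,0,-1,0,0,0,0,-1,0,0,0,0]' >/dev/null
python3 -c "
from h import *
info()"
python3 -m crank '[-1,0.001,0,0,0,-1,0.001,0,0,0,-1,0.0005,0,0,0,-1,0,0,0,0,-1,0,0,0,0,-1,0,0,0,0,-1,0,0,0,0,-1,0,0,0,0]' >/dev/null
python3 -c "
from h import *
info()"
```

```text
t 49.42 tcp [644.9  -4.7  95.9] yawY -20.0 tilt [-0.081  0.01 ] F [-0.8 -0.1 -1.5] op 0.332 j [-0.01  0.67  0.32  1.3   0.01  1.91]
t 50.08 tcp [644.8  -4.6  95.7] yawY -20.0 tilt [-0.079  0.01 ] F [ 0.1 -0.3  1.6] op 0.332 j [-0.01  0.67  0.32  1.3   0.01  1.91]
```

```bash
python3 -m crank '[-1,0.001,0,0,0,-1,0.001,0,0,0,-1,0.001,0,0,0,-1,0.001,0,0,0,-1,0.001,0,0,0,-1,0.001,0,0,0,-1,0,0,0,0,-1,0,0,0,0]' 30 >/dev/null
python3 -c "
from h import *
info()"
```

```text
t 50.75 tcp [644.8  -4.6  95.7] yawY -20.0 tilt [-0.074  0.01 ] F [-0.7 -0.   0.3] op 0.332 j [-0.01  0.67  0.31  1.29  0.01  1.91]
```

```bash
python3 -m crank '[-1,0.002,0,0,0,-1,0.002,0,0,0,-1,0.002,0,0,0,-1,0.002,0,0,0,-1,0.002,0,0,0,-1,0.002,0,0,0,-1,0.002,0,0,0,-1,0.002,0,0,0]' 30 >/dev/null
python3 -c "
from h import *
info()"
python3 -m crank '[-1,0.002,0,0,0,-1,0.002,0,0,0,-1,0.002,0,0,0,-1,0.002,0,0,0,-1,0.002,0,0,0,-1,0.002,0,0,0,-1,0.002,0,0,0,-1,0.002,0,0,0]' 30 >/dev/null
python3 -c "
from h import *
info()"
```

```text
t 51.42 tcp [644.9  -3.5  95.4] yawY -20.0 tilt [-0.063  0.011] F [-4.  -0.6  8.9] op 0.331 j [-0.01  0.66  0.3   1.27  0.01  1.91]
t 52.08 tcp [644.2  -3.4  95.2] yawY -20.0 tilt [-0.054  0.011] F [-5.  -0.4 10.3] op 0.336 j [-0.01  0.65  0.28  1.25  0.01  1.91]
```

Works well: the contact is squaring the tool at about 10 N. A few more of these.

```bash
python3 -m crank '[-1,0.002,0,0,0,-1,0.002,0,0,0,-1,0.002,0,0,0,-1,0.002,0,0,0,-1,0.002,0,0,0,-1,0.002,0,0,0,-1,0.002,0,0,0,-1,0.002,0,0,0]' 30 >/dev/null
python3 -m crank '[-1,0.002,0,0,0,-1,0.002,0,0,0,-1,0.002,0,0,0,-1,0.002,0,0,0,-1,0.002,0,0,0,-1,0.002,0,0,0,-1,0.002,0,0,0,-1,0.002,0,0,0]' 30 >/dev/null
python3 -c "
from h import *
info()"
python3 -m crank '[-1,0.002,0,0,0,-1,0.002,0,0,0,-1,0.002,0,0,0,-1,0.002,0,0,0,-1,0.002,0,0,0,-1,0.002,0,0,0,-1,0.0005,0,0,0,-1,0.0,0,0,0]' 30 >/dev/null
python3 -c "
from h import *
info(); f=grab('scene'); cv2.imwrite('pics/s6.png',cv2.resize(f['color'][140:300,220:400],None,fx=3,fy=3))"
```

```text
t 53.42 tcp [642.7  -3.3  94.8] yawY -20.0 tilt [-0.035  0.011] F [-5.7 -0.  10.2] op 0.331 j [-0.01  0.63  0.25  1.22  0.01  1.91]
t 54.08 tcp [642.3  -3.3  94.7] yawY -20.0 tilt [-0.027  0.011] F [-0.6  0.2 -1.4] op 0.331 j [-0.01  0.62  0.23  1.21  0.01  1.91]
```

View pics/s6.png

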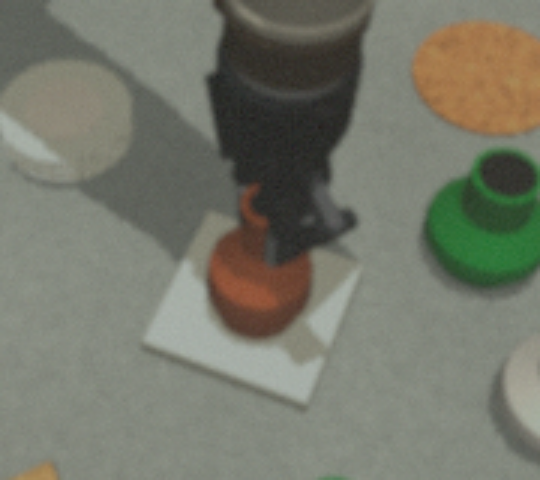

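Tilt is down to 0.027 with the vase on the batt. Releasing slowly.

```bash
python3 -m crank '[-1,0.001,0,0,0,-0.32,0.0005,0,0,0,-0.28,0,0,0,0,-0.2,0,0,0,0,-0.1,0,0,0,0,0.1,0,0,0,0,0.5,0,0,0,0,1,0,0,0,0]' >/dev/null
python3 -m crank '[1,0,0,0,0,1,0,0,0,0,1,-0.006,0,0,0,1,-0.012,0,0,0,1,-0.018,0,0,0,1,-0.02,0,0,0,1,-0.02,0,0,0,1,-0.02,0,0,0]' >/dev/null
python3 -m crank '[1,-0.02,0,0,0,1,-0.02,0,0,0,1,-0.012,0,0,0,1,-0.004,0,0,0,1,0,0,0,0,1,0,0,0,0,1,0,0,0,0,1,0,0,0,0]' >/dev/null
python3 - <<'E'
from h import *
info(); f=grab('wrist','w32'); grab('scene','s7')
P=circ(f,638,-4,135,40,lambda h:h[...,0]>=0,128,143); print('vase',cv2.minEnclosingCircle(P))
P=circ(f,638,-3,15,100,lambda h:(h[...,1]<60)&(h[...,2]>90),9,22); print('batt',cv2.minAreaRect(P))
E
```

```text
t 56.13 tcp [645.9  -5.  253. ] yawY -20.0 tilt [-0.029  0.011] F [-0.2  0.2 -0.2] op 1.0 j [-0.01  0.57  0.55  1.58  0.01  1.91]
vase ((640.7135009765625, -5.062927722930908), 16.413915634155273)
batt ((637.9573974609375, -2.7275619506835938), (119.26517486572266, 119.15179443359375), 19.212509155273438)
```

View pics/w32.png

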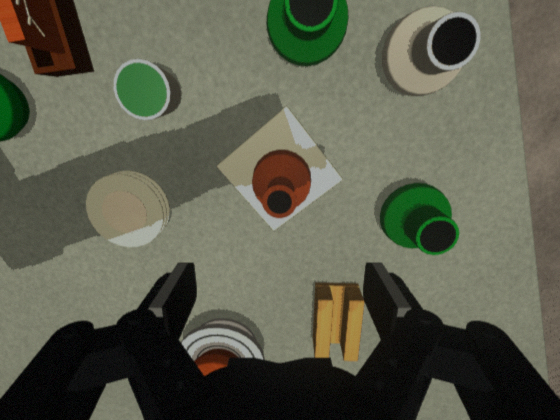

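View pics/s7.png

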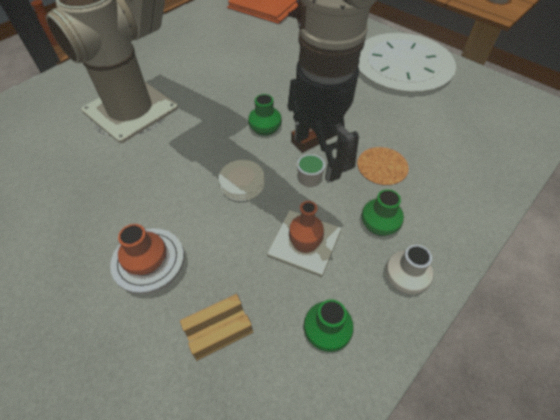

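The vase is upright on the batt, about 4 mm off centre. I'll do a last check of the pot, tile and bystanders with the fixed cameras.

```bash
python3 - <<'E'
from h import *
any_=lambda h:h[...,0]>=0
for n in('scene','side'):
    f=grab(n,'end_'+n)
    print(n)
    for nm,a in dict(pot=(449,-255,130,40,any_,123,140),wheel=(450,-255,40,95,lambda h:h[...,1]<60,34,46),vase=(641,-4,135,40,any_,128,143),tub=(532,140,50,55,any_,44,56),sauc=(429,18,33,75,any_,25,40),tile=(452,256,76,60,lambda h:(h[...,1]>90)&(h[...,0]<14),68,86)).items():
        try:
            P=circ(f,*a); c,r=cv2.minEnclosingCircle(P); print(nm,np.round(c,1),round(r,1))
        except Exception as e: print(nm,'hidden')
info()
E
```

```text
scene
pot [ 452.1 -258.6] 25.5
wheel [ 450.4 -256.7] 70.8
vase [643.7  -9.7] 17.4
tub [532.5 138. ] 33.4
sauc [429.   16.8] 51.9
tile hidden
side
pot [ 452.4 -251.6] 28.7
wheel [ 450.5 -249.7] 73.5
vase [643.3  -2.8] 18.4
tub [531.9 144.9] 33.4
sauc [429.   22.1] 54.3
tile [454.3 257.2] 37.6
t 56.33 tcp [646.  -5. 253.] yawY -20.0 tilt [-0.029  0.011] F [0.2 0.1 0.3] op 1.0 j [-0.01  0.57  0.55  1.58  0.01  1.91]
```

View pics/end_side.png

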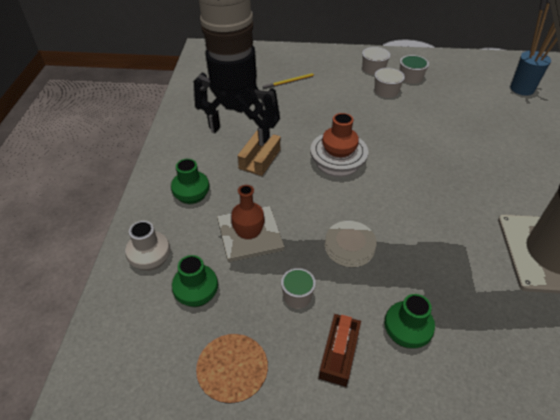

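All the checks agree, and the gripper is clear at z = 253 mm. Handing in.

```bash
python3 -c "
from station import env
print(env.hand_in())"
```

```text
the job is handed in; nothing more can be done
None
```

The bench is changed over: the pot stands on the wheel, the vase on the batt and the tile in the holder. I handed in at about 56 s of the 138 s allowed. The hand-in gives no verdict, so the figures below are my own measurements.

**What I did:** I parked the vase on the cork mat and released it, then moved the pot to the wheel. Next I drew the tile out of the rack and stood it in the holder, and last I moved the vase from the mat to the batt.

**Last checks:**

| Item | Offset from centre | Source |
|---|---|---|
| Pot on wheel | about 2–3 mm | both fixed cameras |
| Vase on batt | about 4 mm | wrist camera; the fixed ones agree to within a few mm |
| Tile in holder | about 4 mm along, 1 mm across, upright | wrist camera, in line with the side camera |

- **Standing and released:** all three looked upright and free of the fingers. The gripper was clear at z = 253 mm with almost no force on it.
- **Saucers and glaze tub:** they are where they were at the start, to within about 1 mm in each camera.

**What disagreed or went less well:**
- The fixed cameras differ from each other by about 6 mm in y, and the wrist camera by 2–4 mm in x, so I compared positions within one view.
- The tile was hidden from the scene camera in the final pictures.
- The tool slowly picked up tilt while carrying, up to 0.085 rad on the last trip. I pressed the vase gently onto the batt at about 10 N on the wrist until the tilt fell to 0.027 rad, then released it.

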